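Change shafts under the dial comparator

TASK

Bring the next ground shaft under the dial comparator. With a fingertip, roll the checked shaft (blue band) from under the gauge foot to the left until it drops into the rest groove, then gently roll the waiting plain shaft to the left onto the red line, so that it lies along the line with the gauge foot riding on it, and take the hand away. Only push the shafts, do not pinch or lift them, and leave the gauge and the tools lying around alone.

Things in the scene. Friction and masses are not known exactly. Their poses are not given: they have to be found in the camera images.
- checked_shaft: Hollow ground steel shaft, 30 mm diameter, 150 mm long, about 0.5 kg, with a blue band near the end towards the robot. At first it lies on the red line under the gauge foot. Origin at its centre, on its axis; x axis along it. Oiled (friction on fingers about 0.2): pushed sideways at or a little above mid-height it rolls; it soon stops when left.
- next_shaft: The next shaft to be gauged: the same as the other (30 mm diameter, 150 mm long, about 0.5 kg, origin at its centre on its axis, x along it) but plain steel without a band. At the start it waits on the deck 80 to 98 mm to the right of the red line, parallel to it.
- line (a point): Point on the red line on the comparator's flat dark iron deck, in the middle of where a shaft's length lies (65 mm in front of the gauge foot). x axis along the line, away from the robot; y to the left across the deck, the way the shafts roll; z up. The deck is 28 mm above the bench, so a shaft's axis lies 43 mm and its crest 58 mm above the bench.
- groove (a point): Middle of the rest groove, at deck height, 75 mm to the left (+y) of the red line and parallel to it, axes as for the line. The groove is a slot 14 mm wide and 5 mm deep, into which a shaft drops about 2 mm and stays.
- foot (a point): Centre of the flat underside of the gauge foot, a steel button 22 mm across (flat 12 mm across, gently bevelled round it) above the red line. It touches a shaft 10 mm from its far end.
- plunger (a joint): Lift of the gauge's spring plunger, m: 0 when hanging free (its foot then 2 mm lower than a shaft's crest), 0.002 with a shaft under the flat of the foot. The spring presses down with about 0.5 N; the bevelled foot is lifted by the shaft itself as it rolls under. The needle on the dial turns with it.
- dial_gauge: Dial gauge head on an arm and column, fixed to the base; origin as for the comparator. The dial, 44 mm across, faces the robot: its front is 12 mm before the foot's centre (53 mm beyond line), 98 to 149 mm above the bench. The column stands 65 mm behind the foot, 190 mm high. Not to be touched.
- caliper: Steel vernier caliper, 68x215x11 mm, lying on the bench to the right of the comparator; origin at the middle of its underside. To be left alone.
- plug_gauge: Steel plug gauge, 21x102x21 mm, lying on the bench to the left of the comparator; origin at the middle of its underside. To be left alone.
- blue_marker: White marker pen with a dark blue cap, 18x132x18 mm, lying on the bench to the left of the comparator; origin at the middle of its underside. To be left alone.
- bronze_bush: Bronze bush, 34 mm across, 30 mm high, standing on the bench to the right of the comparator; origin at the middle of its underside. To be left alone.
- comparator: Comparator base, fixed to the bench, turned up to 0.2 rad; origin on the bench directly below the gauge foot, axes as for the line. Its deck reaches from 150 mm in front of the origin to 30 mm behind, and ends in rails 9 mm higher than itself, inner faces 160 mm right (-y) and 104 mm left (+y) of the line.
There are look-alikes about, which are no part of the job. Leave any yellow look-alike of the checked_shaft alone.

How it is judged:
By the outcome, as a careful person would: the job done as asked, in the order asked, and still so for the second after the job is handed in, with the robot touching nothing.
It also fails if it takes over 61 s, if anything falls off the work surface, if the arm or the gripper's body presses on something with over 40 N, if the wrist force passes 120 N, or if a joint passes its speed limit or range.

ROBOT

A 7-joint arm with a two-finger parallel gripper is mounted at the origin on a cart in front of the work surface, level with it; the furniture and walls round the work are solid. World frame = base frame: x ahead of the robot, y to its left, z up, the work surface at z = 0. Lengths are in m, angles in rad, forces in N, time in s.
With the tool pointing down it reaches from about 0.425 to 0.875 m from the base axis. Payload 4.7 kg.
Tool frame: the origin (TCP) lies on the centre line of the jaws, within the pads' length; the fingertips stand 22 mm ahead of it and the grasp point (between the pads) lies 3 mm ahead of it; z points along the fingers, y is the direction in which the jaws open and shut (so a half turn about z gives the same grasp; the last joint's range is limited). The gripper opens to 87 mm and grips with 3 to 60 N. Pads are 19 mm wide; open, the fingers measure 117 mm over their backs; the gripper's body (75 mm by 190 mm) begins 51 mm behind the grasp point.
Start: joints at [-1.113, 0.321, -0.07, 1.45, 0.023, 1.371, -0.057], TCP at [0.279, 0.587, 0.245] pointing down, gripper open.
Joint ranges: [-2.86, 2.86], [-0.3, 2.09], [-1.38, 1.24], [0.06, 2.45], [-1.56, 4.7], [0.09, 2.05], [-2.69, 2.69]. Speed limits (rad/s): [2.57, 2.57, 3.14, 3.14, 3.14, 3.14, 3.14].

INTERFACE

Orientations are given as [roll, pitch, yaw] about the fixed x, y, z axes, in that order (R = Rz(yaw) Ry(pitch) Rx(roll)).
In Python, from bench import ctrl, eyes gives the robot as it stands.
- The arm moves only by the tool servo_tool, never from a script. Its argument "commands" is a list of rows, each a list of 2 entries, a list of its own where there are three numbers: the shift along the world's x, y, z in mm, then the turn, a rotation vector about the world's x, y, z in rad. In form: [[[dx, dy, dz], [rx, ry, rz]], ...]. A call has 1 to 10 rows; each row shifts and turns the commanded pose from where the row before left it; what a row does not reach is not made up. A row lasts 1/10 s, in which the tool goes at most 50 mm and 8.59 degrees, less where a joint would pass 70% of its speed; a pose out of reach is approached as far as the arm can. A call is refused whole if a number of a shift passes 50 or a number of a turn 0.15, either way. A call with a gripper value outside its range is refused whole. "grip" is the finger opening in mm, from 0 to 87, set as the call begins (left out, the last holds). The fingers move at their own pace and stop on an object; "squeeze" is the grip in N (left out, the last holds). Time passes only in rows, so rows that do not move let the fingers close. It gives the time, the measured TCP pose, the force and the opening at its end, in the units of the state.
- ctrl.observe(): the state, without advancing time (a new reading comes with each control period).
- eyes.capture(name): name is "side" or "top"; returns a dict with "frame" (420x560x3 uint8, blue, green, red), "depth" (420x560 float32, m along the optical axis (not along the pixel's ray), 0 where there is no reading), "vertical_fov" (degrees; the focal length in pixels is half the picture's height over the tangent of half this angle, whatever the lens; pixels are square), "cx", "cy" (the principal point, pixels), "view" (4x4, takes a point from world to camera coordinates). Camera axes: x right, y down, z forward; pixel columns grow to the right and rows downward; lengths in m; the calibration is good to about 2 mm. A picture is of the moment at which its call begins.
- ctrl.sign_off(): hands the job in, once; it reports no verdict.
The state is a dict: "clock": time; "joint_positions": joint angles; "qd": joint speeds; "effort": joint torques, N m; "tcp_pos": TCP position; "tool_rot": TCP orientation; "contact_force": force on the tool from outside, world axes, zero at the start; "wrist_torque": the same for the moment, N m; "gripper_width": finger opening in m.
Only numpy, scipy, OpenCV 4.12 (cv2) and the standard library are available. Lean on these libraries where they do the work, as an engineer would, in place of code of your own. Each camera call takes 0.05 s, during which the arm holds its last target.

## Working session

There is one attempt and no reset: what is moved stays moved. The work goes in short steps, Python scripts to look and compute and a tool call to move; the robot and the scene stay as the last step left them, time stands still between calls to the robot, and variables do not carry over. Pictures are saved under pics/ and viewed, and the job is handed in when it is done.

Besides the shell and the picture viewer there is one more tool, called after "Request:" as name([rows], argument=value, ...), one row to a line, values as JSON. servo_tool: Moves the arm, as the interface text tells. Its arguments: {"type":"object","properties":{"commands":{"type":"array"},"grip":{"type":"number"},"squeeze":{"type":"number"}},"required":["commands"]}

```bash
mkdir -p pics; ls
python3 - <<'E'
from bench import ctrl, eyes
import cv2,numpy as np,pickle
s=ctrl.observe(); print(s)
for n in("top","side"):
    d=eyes.capture(n); cv2.imwrite(f"pics/{n}0.png",d["frame"]); pickle.dump(d,open(f"{n}0.pkl","wb")); print(n,d["vertical_fov"],d["cx"],d["cy"],np.round(d["view"],4))
E
```

```text
pics
{'clock': 0.0, 'joint_positions': array([-1.11286929,  0.32180701, -0.07012158,  1.45167005,  0.02258772,
        1.37083344, -0.0569073 ]), 'qd': array([ 0.0001634 ,  0.00052385,  0.00207774,  0.00121174, -0.00024994,
       -0.00022928, -0.00022481]), 'effort': array([-5.21105703e-04, -4.91296649e+01, -4.04354436e-01, -3.12520587e+01,
       -6.40059239e-02,  4.38279309e-02,  1.64307362e-04]), 'tcp_pos': array([0.2789039 , 0.58654231, 0.24347465]), 'tool_rot': array([-3.13966387e+00,  7.68998163e-05,  2.69782137e+00]), 'contact_force': array([ 0.20423707,  0.03156049, -0.20821415]), 'wrist_torque': array([-0.00967793,  0.00858256,  0.02693141]), 'gripper_width': 0.0866681875872804}
top 55.92081872183169 284.14139529617205 209.56632641713105 [[ 0.0039 -0.9998  0.0184  0.1356]
 [-0.9866 -0.0068 -0.1629  0.5789]
 [ 0.163  -0.0175 -0.9865  1.0502]
 [ 0.      0.      0.      1.    ]]
side 42.86069239947223 278.34181557833796 205.22112953089112 [[-0.9119 -0.4103  0.003   0.5814]
 [-0.2248  0.4934 -0.8403  0.1197]
 [ 0.3433 -0.7669 -0.5422  1.716 ]
 [ 0.      0.      0.      1.    ]]
```

View pics/top0.png

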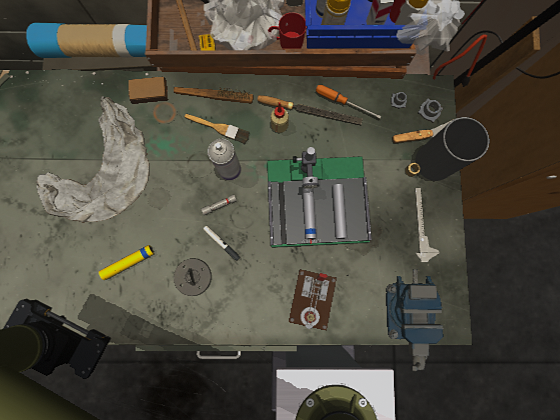

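View pics/side0.png

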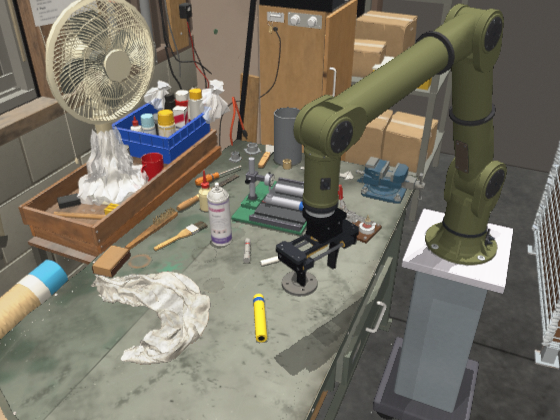

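The top view shows the comparator at columns 268–370, rows 157–245. The banded shaft is at about column 309, the plain one at about 340 and the groove at about 281. The yellow look-alike is at (126,262), far off to the left. Next I'll zoom in and deproject.

```bash
cat > h.py <<'E'
import numpy as np,cv2
def pts(d):
    H,W=d["depth"].shape; f=H/2/np.tan(np.radians(d["vertical_fov"]/2))
    v,u=np.mgrid[:H,:W]; z=d["depth"]
    P=np.stack([(u-d["cx"])*z/f,(v-d["cy"])*z/f,z],-1)
    V=d["view"]; return (P-V[:3,3])@V[:3,:3]
def proj(d,p):
    H=d["depth"].shape[0]; f=H/2/np.tan(np.radians(d["vertical_fov"]/2))
    c=d["view"][:3,:3]@np.asarray(p)+d["view"][:3,3]; return f*c[0]/c[2]+d["cx"],f*c[1]/c[2]+d["cy"]
def zoom(d,x0,y0,x1,y1,k,fn): cv2.imwrite(fn,cv2.resize(d["frame"][y0:y1,x0:x1],None,fx=k,fy=k,interpolation=cv2.INTER_CUBIC))
def ortho(d,x0,x1,y0,y1,z,fn,k=3000):
    "top-down rectified image at height z; up=+x, left=+y; k px per m"
    q=[(x1,y1),(x1,y0),(x0,y0),(x0,y1)]
    src=np.float32([proj(d,(a,b,z)) for a,b in q]); w=int((y1-y0)*k);h=int((x1-x0)*k)
    M=cv2.getPerspectiveTransform(src,np.float32([(0,0),(w,0),(w,h),(0,h)]))
    im=cv2.warpPerspective(d["frame"],M,(w,h),flags=cv2.INTER_CUBIC); cv2.imwrite(fn,im); return im
E
python3 - <<'E'
from h import *; import pickle
d=pickle.load(open("top0.pkl","rb")); P=pts(d)
zoom(d,255,145,385,255,6,"pics/z0.png")
for v in (165,180,190,200,210,220,230,236,241):
    print(v,[tuple(np.round(P[v,u]*1000).astype(int)) for u in (275,283,292,300,305,309,313,320,334,338,341,346,355,366)])
E
```

```text
165 [(np.int64(713), np.int64(165), np.int64(19)), (np.int64(713), np.int64(142), np.int64(22)), (np.int64(710), np.int64(116), np.int64(33)), (np.int64(709), np.int64(94), np.int64(35)), (np.int64(686), np.int64(85), np.int64(119)), (np.int64(683), np.int64(76), np.int64(128)), (np.int64(686), np.int64(64), np.int64(118)), (np.int64(710), np.int64(36), np.int64(35)), (np.int64(715), np.int64(-6), np.int64(17)), (np.int64(715), np.int64(-18), np.int64(20)), (np.int64(715), np.int64(-26), np.int64(20)), (np.int64(715), np.int64(-41), np.int64(20)), (np.int64(715), np.int64(-67), np.int64(19)), (np.int64(720), np.int64(-103), np.int64(3))]
180 [(np.int64(669), np.int64(165), np.int64(20)), (np.int64(669), np.int64(142), np.int64(18)), (np.int64(666), np.int64(116), np.int64(30)), (np.int64(667), np.int64(93), np.int64(26)), (np.int64(641), np.int64(87), np.int64(137)), (np.int64(640), np.int64(77), np.int64(141)), (np.int64(640), np.int64(67), np.int64(142)), (np.int64(667), np.int64(36), np.int64(30)), (np.int64(667), np.int64(-4), np.int64(30)), (np.int64(668), np.int64(-15), np.int6
[... 3987 characters left out ...]
int64(28)), (np.int64(508), np.int64(-91), np.int64(29))]
241 [(np.int64(492), np.int64(163), np.int64(31)), (np.int64(493), np.int64(141), np.int64(20)), (np.int64(493), np.int64(116), np.int64(29)), (np.int64(493), np.int64(94), np.int64(30)), (np.int64(493), np.int64(80), np.int64(31)), (np.int64(493), np.int64(69), np.int64(28)), (np.int64(493), np.int64(58), np.int64(29)), (np.int64(493), np.int64(38), np.int64(30)), (np.int64(493), np.int64(-1), np.int64(28)), (np.int64(493), np.int64(-12), np.int64(29)), (np.int64(493), np.int64(-20), np.int64(32)), (np.int64(494), np.int64(-35), np.int64(27)), (np.int64(494), np.int64(-61), np.int64(21)), (np.int64(495), np.int64(-93), np.int64(16))]
```

View pics/z0.png

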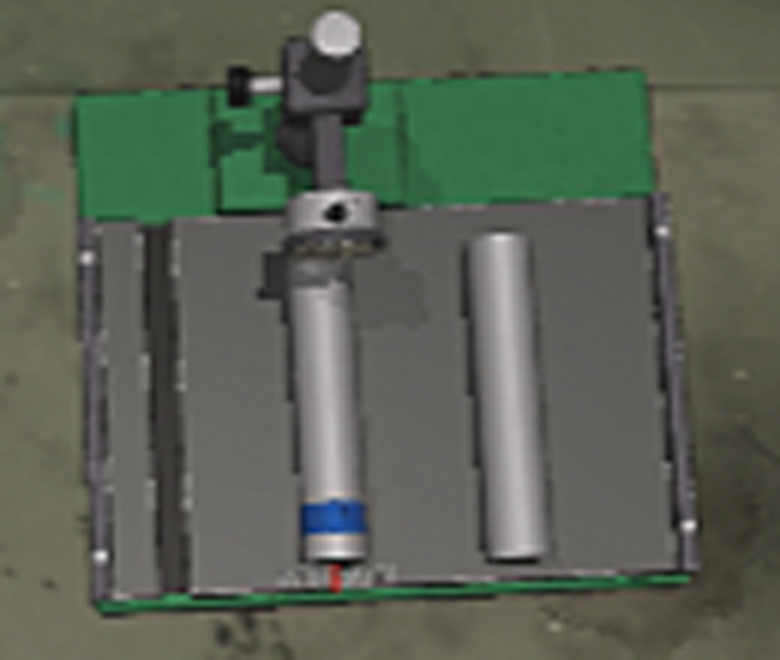

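```bash
cat >> h.py <<'E'
def fitshaft(P,ylo,yhi,xlo=0.50,xhi=0.625,R=0.015,zax=None):
    from scipy.optimize import least_squares
    m=(P[...,0]>xlo)&(P[...,0]<xhi)&(P[...,1]>ylo)&(P[...,1]<yhi)&(P[...,2]>0.040)&(P[...,2]<0.075)
    q=P[m]
    def r(p):
        y=p[0]+p[1]*(q[:,0]-0.57); return np.hypot((q[:,1]-y)*np.cos(p[1]),q[:,2]-p[2])-R
    s=least_squares(r,[q[:,1].mean(),0,0.043],loss="soft_l1",f_scale=0.002)
    return s.x,len(q),np.abs(s.fun).mean(),q[:,0].min(),q[:,0].max()
E
python3 - <<'E'
from h import *; import pickle
d=pickle.load(open("top0.pkl","rb")); P=pts(d)
print(fitshaft(P,.04,.10)); print(fitshaft(P,-.06,.02)); print(fitshaft(P,.04,.10,.45,.7)); print(fitshaft(P,-.06,.02,.45,.7))
# groove centre
for v in range(190,242,6):
    row=P[v,272:296]; k=row[:,2]<0.0255; print(v,np.round(P[v,285,0],3),np.round(row[k,1].mean(),4),k.sum())
ortho(d,.46,.70,-.12,.20,.028,"pics/o28.png",2400)
ortho(d,.46,.70,-.12,.20,.058,"pics/o58.png",2400)
E
```

```text
(array([0.06905171, 0.05713425, 0.0438023 ]), 483, np.float64(0.0012430315658096913), np.float64(0.500050306416884), np.float64(0.6247156136511655))
(array([-0.01540346,  0.05782907,  0.04366161]), 492, np.float64(0.0012781247131233014), np.float64(0.5002999860217763), np.float64(0.6248970241837707))
(array([0.06883163, 0.04424849, 0.04399746]), 566, np.float64(0.0017091954003733544), np.float64(0.4988954343253814), np.float64(0.69939816932846))
(array([-0.01540176,  0.05755157,  0.04362139]), 585, np.float64(0.001294405469195402), np.float64(0.5002999860217763), np.float64(0.6502005914887097))
190 0.637 0.143 7
196 0.62 0.1394 5
202 0.602 0.1438 4
208 0.586 0.1472 3
214 0.568 0.142 5
220 0.552 0.1358 4
226 0.535 0.1367 6
232 0.519 0.1305 6
238 0.501 0.1393 3
```

View pics/o28.png

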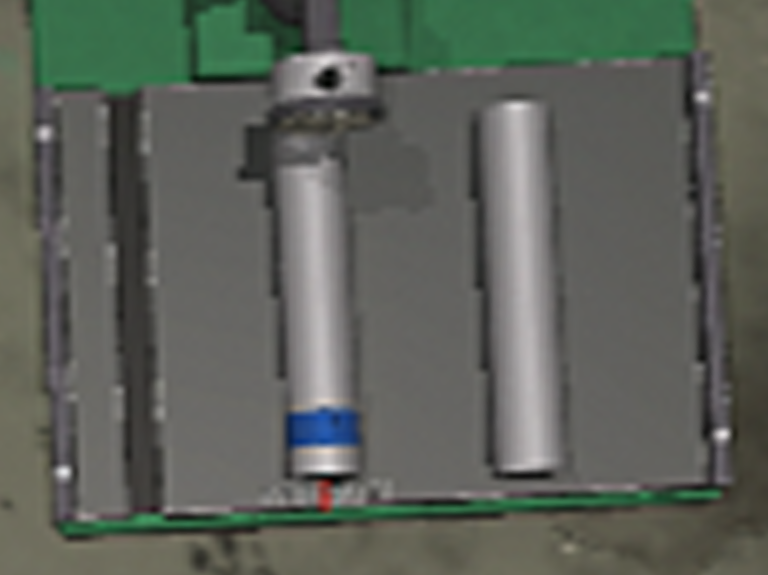

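View pics/o58.png

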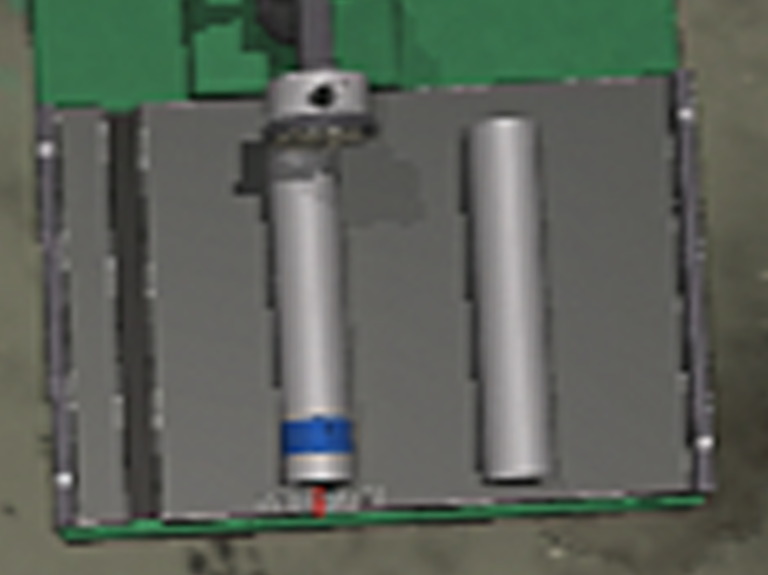

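The cylinder fits and the rectified view agree:
- **Line:** yaw is about 0.055, and at x=0.57 it lies at y≈0.069. The red mark is at px (325,495) in o28.
- **Next shaft:** at x=0.57 it lies at y≈-0.0155.
- **Groove:** about 75 mm to the left of the line.

I'll close the gripper and move over the gap between the two shafts.

Request:
servo_tool([
  [[18, -35, 0], [0, 0, 0.031]],
  [[18, -35, 0], [0, 0, 0.031]],
  [[18, -35, 0], [0, 0, 0.031]],
  [[18, -35, 0], [0, 0, 0.031]],
  [[18, -35, 0], [0, 0, 0.031]],
  [[18, -35, 0], [0, 0, 0.031]],
  [[18, -35, 0], [0, 0, 0.031]],
  [[18, -35, 0], [0, 0, 0.031]],
], grip=0)

```text
clock: 0.9
tcp_pos: [0.4235, 0.3053, 0.2443]
tool_rot: [-3.141, -0.0, 2.947]
contact_force: [-0.3, 0.1, -0.2]
gripper_width: 0.031
```

Request:
servo_tool([
  [[18, -35, 0], [0, 0, 0.031]],
  [[18, -35, 0], [0, 0, 0.031]],
  [[18, -35, 0], [0, 0, 0.031]],
  [[18, -35, 0], [0, 0, 0.031]],
  [[18, -35, 0], [0, 0, 0.031]],
  [[18, -35, 0], [0, 0, 0.031]],
  [[18, -35, 0], [0, 0, 0.031]],
  [[18, -35, 0], [0, 0, 0.031]],
  [[0, 0, 0], [0, 0, 0]],
  [[0, 0, 0], [0, 0, 0]],
])

```text
clock: 1.9
tcp_pos: [0.567, 0.0261, 0.244]
tool_rot: [3.141, -0.001, -3.092]
contact_force: [0.0, 1.2, 0.9]
gripper_width: 0.0009
```

Request:
servo_tool([
  [[2, 1, -15], [0, 0, 0.005]],
  [[0, 0, -25], [0, 0, 0]],
  [[0, 0, -25], [0, 0, 0]],
  [[0, 0, -25], [0, 0, 0]],
  [[0, 0, -20], [0, 0, 0]],
  [[0, 0, -15], [0, 0, 0]],
  [[0, 0, 0], [0, 0, 0]],
  [[0, 0, 0], [0, 0, 0]],
])

```text
clock: 2.7
tcp_pos: [0.5691, 0.0288, 0.1196]
tool_rot: [3.141, -0.0, -3.083]
contact_force: [-0.2, 0.3, 0.8]
gripper_width: 0.0007
```

Run:
```python
from bench import ctrl, eyes
from h import *
for n in("top","side"):
    d=eyes.capture(n)
    if n=="top": zoom(d,235,135,395,255,5,"pics/t1.png")
    else: zoom(d,220,140,420,290,4,"pics/s1.png")
```

```text
(no output)
```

View pics/t1.png

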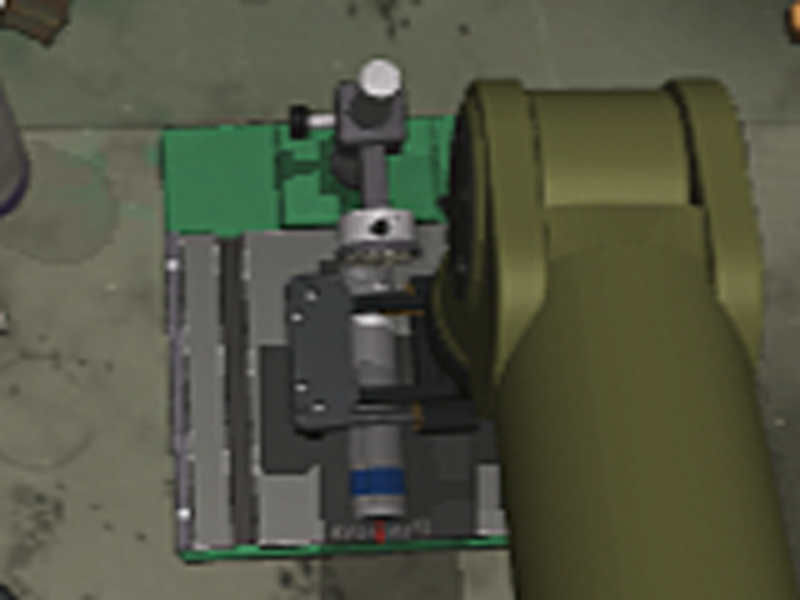

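View pics/s1.png

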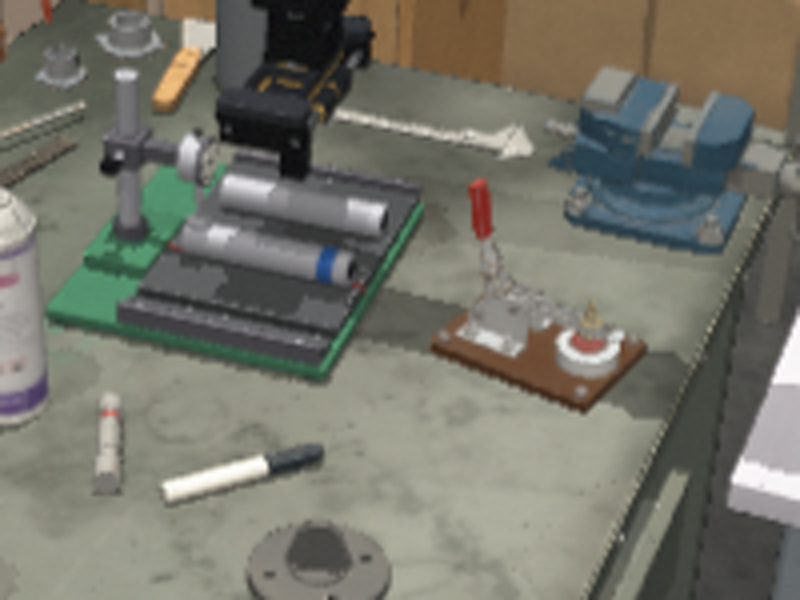

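The gripper hangs above the gap between the shafts, and the body's far edge is about 16 mm short of the dial (rows 290 and 262 in t1). Descending now.

Request:
servo_tool([
  [[0, -2, -15], [0, 0, 0]],
  [[0, 0, -15], [0, 0, 0]],
  [[0, 0, -12], [0, 0, 0]],
  [[0, 0, -10], [0, 0, 0]],
  [[0, 0, -10], [0, 0, 0]],
  [[0, 0, 0], [0, 0, 0]],
  [[0, 0, 0], [0, 0, 0]],
])

```text
clock: 3.5
tcp_pos: [0.5691, 0.026, 0.0574]
tool_rot: [-3.141, -0.0, -3.084]
contact_force: [0.3, 1.1, 0.5]
gripper_width: 0.0003
```

Run:
```python
from bench import ctrl, eyes
from h import *
d=eyes.capture("side"); zoom(d,220,140,380,260,5,"pics/s2.png")
P=pts(eyes.capture("top"));m=(P[...,0]>.3)&(P[...,0]<.72)&(P[...,1]>-.4)&(P[...,1]<.25)&(P[...,2]>.075)
q=P[m&~((P[...,1]>.05)&(P[...,0]>.61))]
for z in np.arange(.1,.5,.05):
    k=q[(q[:,2]>z)&(q[:,2]<z+.05)]
    if len(k): print(round(z,2),k.min(0).round(3),k.max(0).round(3))
```

```text
0.1 [ 0.308 -0.359  0.1  ] [0.72  0.118 0.15 ]
0.15 [ 0.527 -0.359  0.15 ] [0.72  0.118 0.2  ]
0.2 [ 0.538 -0.361  0.2  ] [0.72  0.062 0.249]
0.25 [0.541 0.051 0.25 ] [0.587 0.062 0.289]
0.3 [0.595 0.062 0.304] [0.6   0.065 0.308]
0.35 [0.521 0.067 0.382] [0.603 0.072 0.4  ]
0.4 [ 0.495 -0.02   0.401] [0.61  0.073 0.45 ]
0.45 [ 0.429 -0.017  0.45 ] [0.581 0.069 0.5  ]
```

View pics/s2.png

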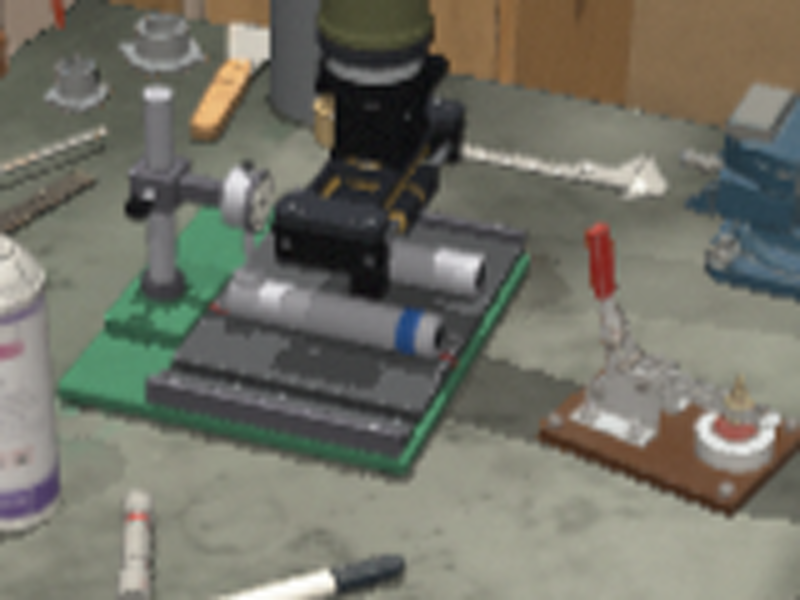

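The finger stands between the shafts and clears both. I'll push the checked shaft left, along the line's normal.

Request:
servo_tool([
  [[-0.1, 3, 0], [0, 0, 0]],
  [[-0.1, 3, 0], [0, 0, 0]],
  [[-0.1, 3, 0], [0, 0, 0]],
  [[-0.1, 2, 0], [0, 0, 0]],
  [[-0.1, 2, 0], [0, 0, 0]],
  [[-0.1, 2, 0], [0, 0, 0]],
  [[-0.1, 2, 0], [0, 0, 0]],
  [[-0.1, 3, 0], [0, 0, 0]],
  [[-0.2, 3, 0], [0, 0, 0]],
  [[-0.2, 3, 0], [0, 0, 0]],
])

```text
clock: 4.6
tcp_pos: [0.5681, 0.0517, 0.0577]
tool_rot: [-3.141, 0.0, -3.085]
contact_force: [-0.8, -2.3, 0.5]
gripper_width: 0.0005
```

Request:
servo_tool([
  [[-0.2, 3, 0], [0, 0, 0]],
  [[-0.2, 3, 0], [0, 0, 0]],
  [[-0.2, 3, 0], [0, 0, 0]],
  [[-0.2, 3, 0], [0, 0, 0]],
  [[-0.2, 3, 0], [0, 0, 0]],
  [[-0.2, 3, 0], [0, 0, 0]],
  [[-0.2, 3, 0], [0, 0, 0]],
  [[-0.2, 3, 0], [0, 0, 0]],
  [[-0.2, 3, 0], [0, 0, 0]],
  [[-0.2, 3, 0], [0, 0, 0]],
])

```text
clock: 5.6
tcp_pos: [0.5659, 0.0823, 0.0576]
tool_rot: [3.142, 0.0, -3.084]
contact_force: [-0.8, -0.0, 0.4]
gripper_width: 0.0007
```

Run:
```python
from bench import ctrl, eyes
from h import *
d=eyes.capture("side"); zoom(d,220,140,380,260,5,"pics/s3.png"); print(ctrl.observe()["contact_force"])
```

```text
[-0.01246247  0.57874862 -0.86293414]
```

View pics/s3.png

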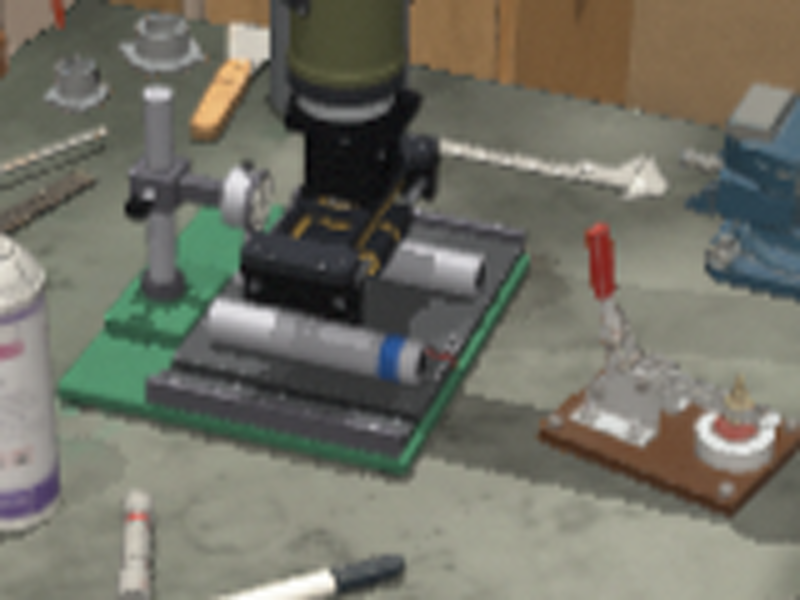

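The shaft has rolled parallel and is clear of the foot. I'll slow down approaching the groove.

Request:
servo_tool([
  [[-0.2, 3, 0], [0, 0, 0]],
  [[-0.1, 3, 0], [0, 0, 0]],
  [[-0.2, 3, 0], [0, 0, 0]],
  [[-0.1, 3, 0], [0, 0, 0]],
  [[-0.1, 2, 0], [0, 0, 0]],
  [[-0.1, 2, 0], [0, 0, 0]],
  [[-0.1, 2, 0], [0, 0, 0]],
  [[-0.1, 2, 0], [0, 0, 0]],
  [[0, 1, 0], [0, 0, 0]],
  [[0, 1, 0], [0, 0, 0]],
])

```text
clock: 6.65
tcp_pos: [0.5649, 0.1041, 0.0576]
tool_rot: [3.142, -0.0, -3.084]
contact_force: [-0.0, 0.7, 0.0]
gripper_width: 0.0005
```

Request:
servo_tool([
  [[0, 1, 0], [0, 0, 0]],
  [[0, 1, 0], [0, 0, 0]],
  [[0, 1, 0], [0, 0, 0]],
  [[0, 1, 0], [0, 0, 0]],
  [[0, 1, 0], [0, 0, 0]],
  [[0, 0, 0], [0, 0, 0]],
  [[0, 0, 0], [0, 0, 0]],
])

```text
clock: 7.35
tcp_pos: [0.5649, 0.1092, 0.0576]
tool_rot: [3.141, 0.0, -3.084]
contact_force: [0.3, -0.6, -0.6]
gripper_width: 0.0002
```

Run:
```python
from bench import ctrl, eyes
from h import *
d=eyes.capture("side"); zoom(d,220,140,380,260,5,"pics/s4.png"); print(ctrl.observe()["contact_force"])
```

```text
[-0.6468881   0.60548974 -0.27871351]
```

View pics/s4.png

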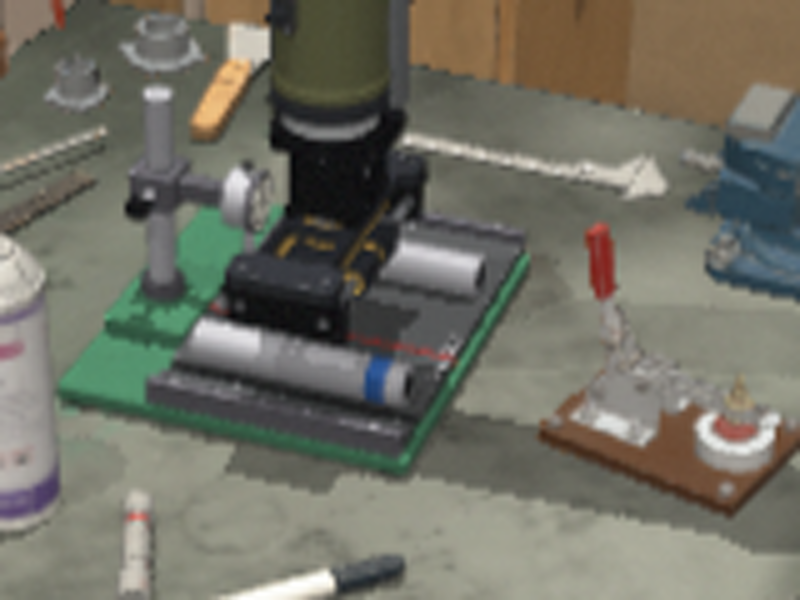

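Run:
```python
from bench import ctrl, eyes
from h import *
import pickle
d=eyes.capture("side"); P=pts(d)
print(fitshaft(P,.125,.17,.5,.63))
d=pickle.load(open("side0.pkl","rb")); print(fitshaft(pts(d),.05,.1,.5,.6))
d=eyes.capture("top"); P=pts(d); print(fitshaft(P,.125,.17,.5,.63)); zoom(d,235,135,395,255,5,"pics/t4.png")
```

```text
(array([0.13554268, 0.04359165, 0.04035509]), 267, np.float64(0.0027460436491061873), np.float64(0.5005110522937215), np.float64(0.6298468906475222))
(array([0.07314971, 0.0620874 , 0.03986912]), 171, np.float64(0.0028984795070190537), np.float64(0.5096731472381438), np.float64(0.5998599152539642))
(array([0.13171604, 0.04316012, 0.04372978]), 121, np.float64(0.0010700851638095921), np.float64(0.5006961617187021), np.float64(0.5937118502569549))
```

View pics/t4.png

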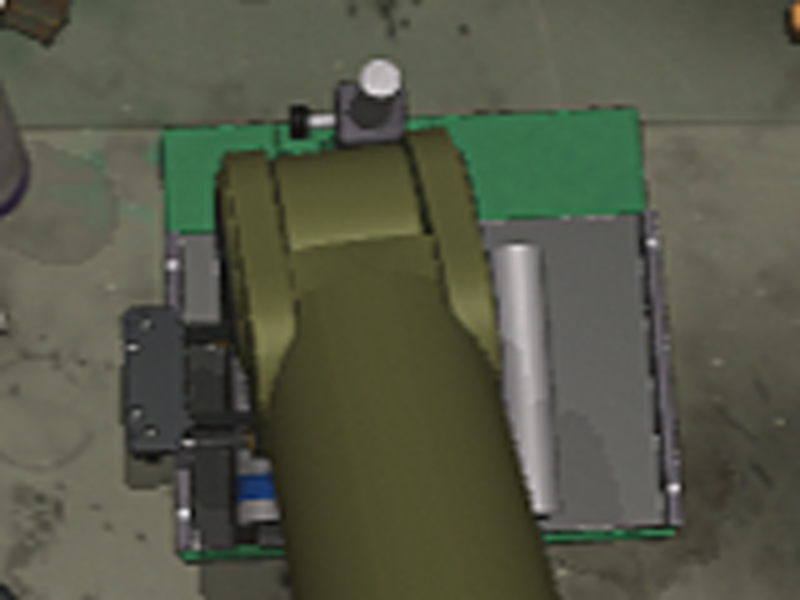

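The shaft is at about y=0.132, not yet at the groove (about 0.144). I'll keep nudging it.

Request:
servo_tool([
  [[-0.1, 1, 0], [0, 0, 0]],
  [[0, 1, 0], [0, 0, 0]],
  [[0, 1, 0], [0, 0, 0]],
  [[-0.1, 1, 0], [0, 0, 0]],
  [[0, 1, 0], [0, 0, 0]],
  [[0, 1, 0], [0, 0, 0]],
  [[0, 0, 0], [0, 0, 0]],
  [[0, 0, 0], [0, 0, 0]],
])

```text
clock: 8.3
tcp_pos: [0.5647, 0.1151, 0.0576]
tool_rot: [3.142, -0.0, -3.084]
contact_force: [-0.1, 0.3, 0.9]
gripper_width: 0.0005
```

Run:
```python
from bench import ctrl, eyes
from h import *
d=eyes.capture("side"); P=pts(d)
print(fitshaft(P,.12,.18,.5,.63)); zoom(d,220,140,380,260,5,"pics/s5.png")
d=eyes.capture("top"); P=pts(d); print(fitshaft(P,.12,.18,.5,.60)); zoom(d,235,135,395,255,5,"pics/t5.png")
print(ctrl.observe()["contact_force"])
```

```text
(array([0.14661947, 0.0667293 , 0.03871737]), 264, np.float64(0.003010060520429607), np.float64(0.5001011207953424), np.float64(0.6297809469297186))
(array([0.14352289, 0.04680998, 0.04213582]), 162, np.float64(0.0019280994874400646), np.float64(0.500851078700691), np.float64(0.5928034666368128))
[ 0.5144993  -1.20385761  0.13464887]
```

View pics/s5.png

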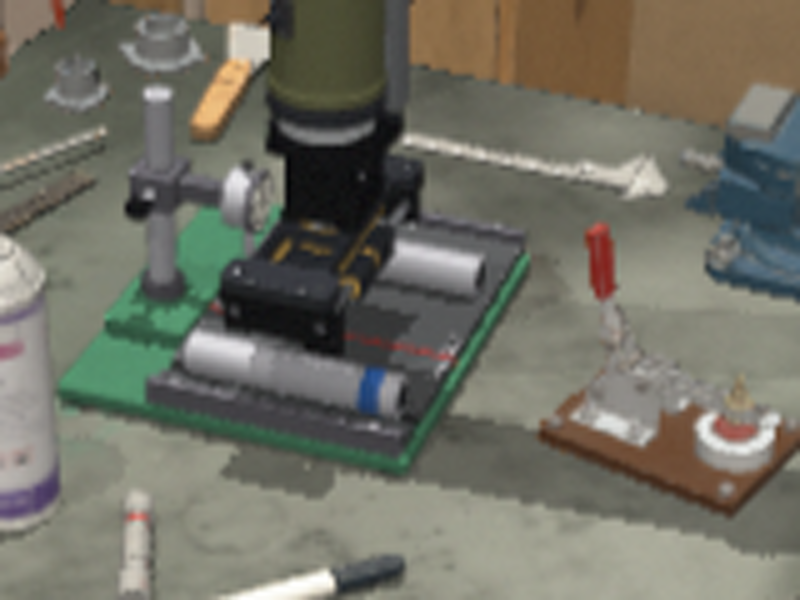

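View pics/t5.png

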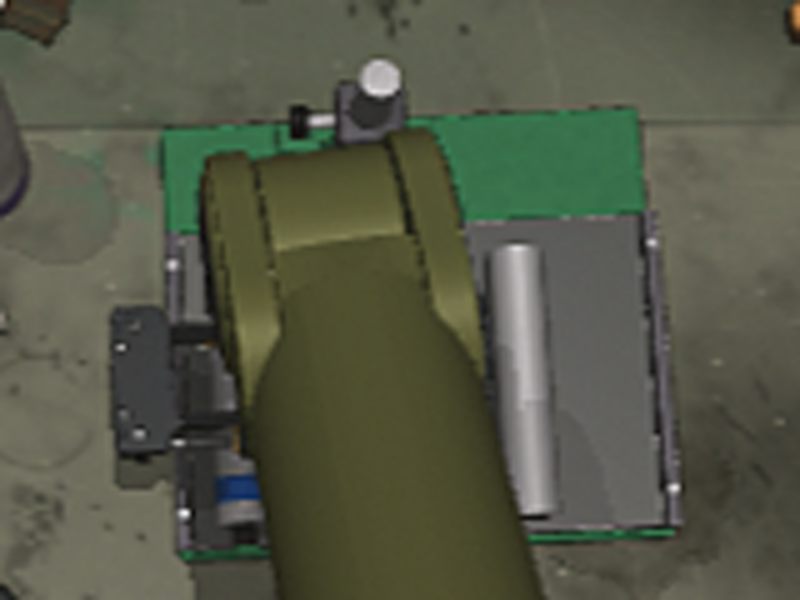

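The shaft has dropped in: the fit moved to y=0.1435 and sits about 1.6 mm lower. I'll back off, lift, and move to the right of the plain shaft.

Request:
servo_tool([
  [[0, -3, 0], [0, 0, 0]],
  [[0, -6, 0], [0, 0, 0]],
  [[0, -6, 8], [0, 0, 0]],
  [[0, -5, 20], [0, 0, 0]],
  [[0, 0, 25], [0, 0, 0]],
  [[0, -10, 25], [0, 0, 0]],
  [[1, -20, 10], [0, 0, 0]],
  [[2, -25, 0], [0, 0, 0]],
  [[2, -25, 0], [0, 0, 0]],
  [[2, -25, 0], [0, 0, 0]],
])

```text
clock: 9.4
tcp_pos: [0.5718, -0.0117, 0.1465]
tool_rot: [3.141, 0.001, -3.085]
contact_force: [0.9, 0.3, -0.4]
gripper_width: 0.0005
```

Request:
servo_tool([
  [[2, -25, 0], [0, 0, 0]],
  [[1, -20, 0], [0, 0, 0]],
  [[0, -3, 0], [0, 0, 0]],
  [[0, 0, 0], [0, 0, 0]],
  [[0, 0, 0], [0, 0, 0]],
])

```text
clock: 9.9
tcp_pos: [0.5748, -0.0565, 0.1457]
tool_rot: [3.141, 0.0, -3.083]
contact_force: [0.6, -0.3, 0.7]
gripper_width: 0.0005
```

Run:
```python
from bench import ctrl, eyes
from h import *
d=eyes.capture("side"); zoom(d,220,140,380,260,5,"pics/s6.png")
d=eyes.capture("top"); P=pts(d); print(fitshaft(P,.11,.18,.5,.64)); print(fitshaft(P,-.06,.02,.5,.63)); zoom(d,235,135,395,255,5,"pics/t6.png")
print(ctrl.observe()["tcp_pos"])
```

```text
(array([0.14394165, 0.05273186, 0.04195048]), 549, np.float64(0.0018997700145831425), np.float64(0.5008936582684523), np.float64(0.6399559591479507))
(array([-0.01517216,  0.06367611,  0.04378978]), 242, np.float64(0.0013174947276732116), np.float64(0.5003136394022144), np.float64(0.6225179873695473))
[ 0.57475959 -0.05626371  0.14558094]
```

View pics/s6.png

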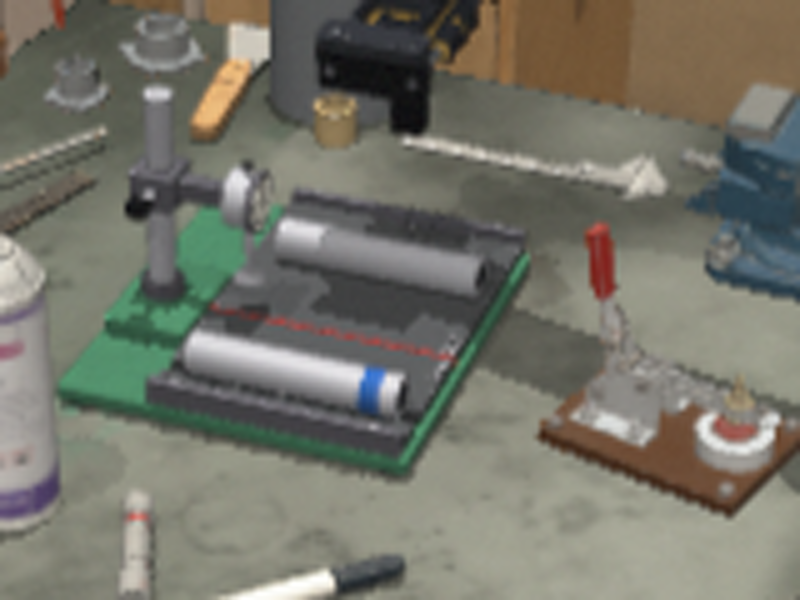

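View pics/t6.png

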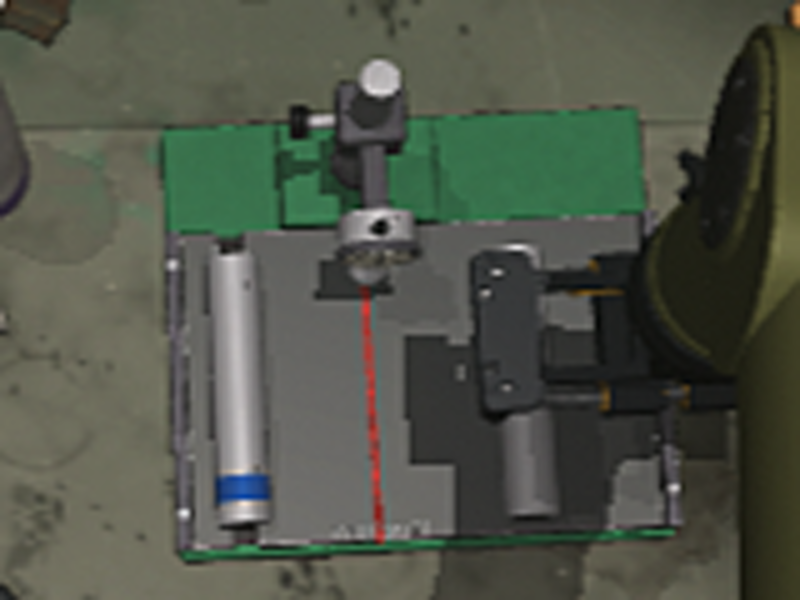

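The checked shaft is in the groove, parallel, and the whole red line is now visible (px 365,290 to 380,540 in t6). I'll measure the line directly, then descend right of the plain shaft.

Run:
```python
from bench import eyes
from h import *
d=eyes.capture("top"); f=d["frame"].astype(int); P=pts(d)
H=420; fo=H/2/np.tan(np.radians(d["vertical_fov"]/2)); V=d["view"]; C=-V[:3,:3].T@V[:3,3]
L=[]
for v in range(192,243):
    w=np.clip(f[v,295:325,2]-(f[v,295:325,0]+f[v,295:325,1])/2-25,0,None)
    if w.sum()>30:
        u=(w*np.arange(295,325)).sum()/w.sum(); r=V[:3,:3].T@np.array([(u-d["cx"])/fo,(v-d["cy"])/fo,1]); p=C+r*(.028-C[2])/r[2]; L.append(p)
L=np.array(L); a=np.polyfit(L[:,0]-.57,L[:,1],1); print(a,L[:,0].min(),L[:,0].max(),len(L))
```

```text
[0.05545575 0.06895642] 0.4902037549255335 0.6293648483534465 50
```

Request:
servo_tool([
  [[0, -2, -15], [0, 0, 0]],
  [[0, 0, -20], [0, 0, 0]],
  [[0, 0, -20], [0, 0, 0]],
  [[0, 0, -15], [0, 0, 0]],
  [[0, 0, -10], [0, 0, 0]],
  [[0, 0, -8], [0, 0, 0]],
  [[0, 0, 0], [0, 0, 0]],
  [[0, 0, 0], [0, 0, 0]],
])

```text
clock: 10.85
tcp_pos: [0.5751, -0.06, 0.058]
tool_rot: [-3.142, 0.001, -3.084]
contact_force: [1.1, -0.9, -0.5]
gripper_width: 0.0005
```

The line fits y=0.0690+0.0555(x−0.57), matching the earlier estimate. Rolling the plain shaft slowly.

Request:
servo_tool([
  [[-0.1, 3, 0], [0, 0, 0]],
  [[-0.1, 3, 0], [0, 0, 0]],
  [[-0.1, 3, 0], [0, 0, 0]],
  [[-0.1, 2, 0], [0, 0, 0]],
  [[-0.1, 2, 0], [0, 0, 0]],
  [[-0.1, 2, 0], [0, 0, 0]],
  [[-0.1, 2, 0], [0, 0, 0]],
  [[-0.1, 2, 0], [0, 0, 0]],
  [[-0.1, 2, 0], [0, 0, 0]],
  [[-0.1, 2, 0], [0, 0, 0]],
])

```text
clock: 11.85
tcp_pos: [0.5737, -0.0369, 0.0576]
tool_rot: [-3.142, 0.0, -3.084]
contact_force: [0.6, 0.0, 0.2]
gripper_width: 0.0006
```

Request:
servo_tool([
  [[-0.1, 2, 0], [0, 0, 0]],
  [[-0.1, 2, 0], [0, 0, 0]],
  [[-0.1, 2, 0], [0, 0, 0]],
  [[-0.1, 2, 0], [0, 0, 0]],
  [[-0.1, 2, 0], [0, 0, 0]],
  [[-0.1, 2, 0], [0, 0, 0]],
  [[-0.1, 2, 0], [0, 0, 0]],
  [[-0.1, 2, 0], [0, 0, 0]],
  [[-0.1, 1, 0], [0, 0, 0]],
  [[0, 0, 0], [0, 0, 0]],
])

```text
clock: 12.85
tcp_pos: [0.5728, -0.0196, 0.0576]
tool_rot: [3.141, -0.0, -3.084]
contact_force: [0.3, 0.1, 0.4]
gripper_width: 0.0005
```

Run:
```python
from bench import ctrl, eyes
from h import *
d=eyes.capture("side"); zoom(d,220,140,380,260,5,"pics/s7.png"); print(fitshaft(pts(d),-.02,.06,.5,.63))
d=eyes.capture("top"); P=pts(d);  print(fitshaft(P,-.02,.06,.5,.66)); zoom(d,235,135,395,255,5,"pics/t7.png")
s=ctrl.observe();print(s["tcp_pos"],s["contact_force"])
```

```text
(array([0.00583511, 0.07446313, 0.04024741]), 249, np.float64(0.003049977683403024), np.float64(0.5001899602483295), np.float64(0.6287393151672248))
(array([0.00244258, 0.05523709, 0.04397927]), 373, np.float64(0.0013403096859877855), np.float64(0.5001898532831288), np.float64(0.6500493196084093))
[ 0.57279043 -0.01994123  0.0575526 ] [-0.43955759 -0.04310128  0.18342058]
```

View pics/s7.png

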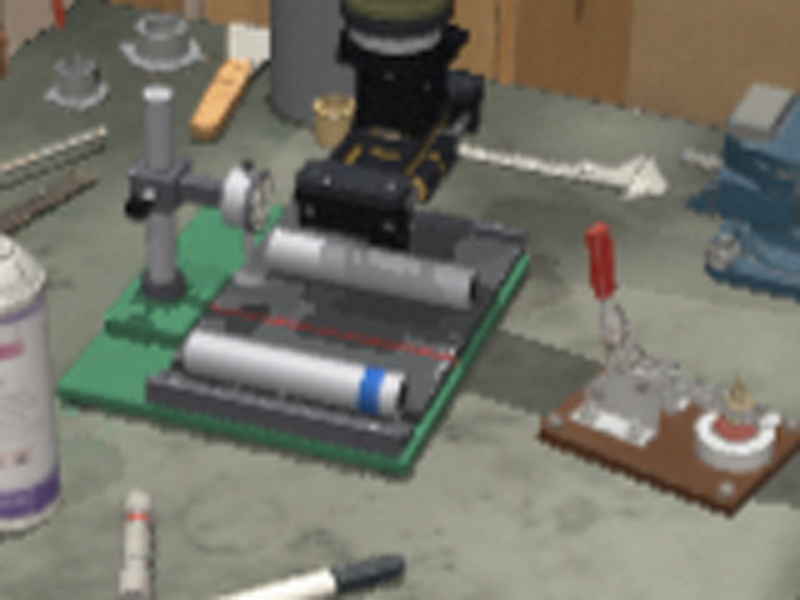

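View pics/t7.png

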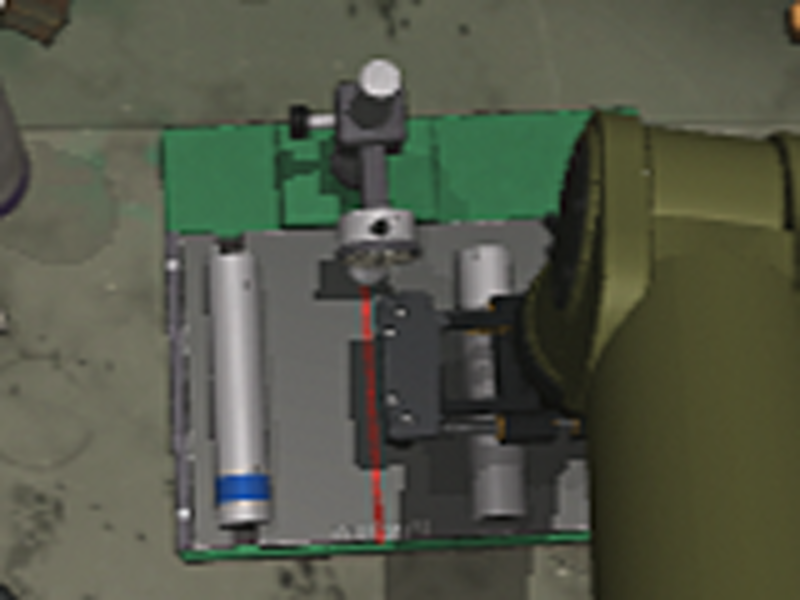

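The shaft is rolling parallel (slope 0.0552, line 0.0555), with 66.5 mm to go. The next 50 mm at moderate speed.

Request:
servo_tool([
  [[-0.1, 2, 0], [0, 0, 0]],
  [[-0.2, 2.5, 0], [0, 0, 0]],
  [[-0.1, 2.5, 0], [0, 0, 0]],
  [[-0.1, 2.5, 0], [0, 0, 0]],
  [[-0.2, 2.5, 0], [0, 0, 0]],
  [[-0.1, 2.5, 0], [0, 0, 0]],
  [[-0.1, 2.5, 0], [0, 0, 0]],
  [[-0.2, 2.5, 0], [0, 0, 0]],
  [[-0.1, 2.5, 0], [0, 0, 0]],
  [[-0.1, 2.5, 0], [0, 0, 0]],
])

```text
clock: 13.95
tcp_pos: [0.5715, 0.0047, 0.0576]
tool_rot: [3.142, 0.0, -3.084]
contact_force: [-0.1, -0.2, 0.6]
gripper_width: 0.0001
```

Request:
servo_tool([
  [[-0.1, 2.5, 0], [0, 0, 0]],
  [[-0.2, 2.5, 0], [0, 0, 0]],
  [[-0.1, 2.5, 0], [0, 0, 0]],
  [[-0.1, 2.5, 0], [0, 0, 0]],
  [[-0.2, 2.5, 0], [0, 0, 0]],
  [[-0.1, 2.5, 0], [0, 0, 0]],
  [[-0.1, 2, 0], [0, 0, 0]],
  [[-0.1, 1.5, 0], [0, 0, 0]],
  [[-0.1, 1, 0], [0, 0, 0]],
  [[0, 0, 0], [0, 0, 0]],
])

```text
clock: 14.95
tcp_pos: [0.5704, 0.0242, 0.0576]
tool_rot: [3.141, -0.0, -3.084]
contact_force: [0.2, -0.4, -0.8]
gripper_width: 0.0002
```

Run:
```python
from bench import ctrl, eyes
from h import *
d=eyes.capture("side"); zoom(d,220,140,380,260,5,"pics/s8.png"); print(fitshaft(pts(d),.02,.09,.5,.62))
d=eyes.capture("top"); P=pts(d);  print(fitshaft(P,.02,.09,.5,.62)); zoom(d,235,135,395,255,5,"pics/t8.png")
s=ctrl.observe();print(s["tcp_pos"],s["contact_force"])
```

```text
(array([0.05043776, 0.06609756, 0.04036487]), 241, np.float64(0.0032389422227217927), np.float64(0.5004416897356356), np.float64(0.6178521861922558))
(array([0.04622011, 0.04472217, 0.04396913]), 228, np.float64(0.0010515960903647633), np.float64(0.5012183301372152), np.float64(0.6193557975231505))
[0.57041237 0.02401947 0.05757912] [-0.05558929 -0.2401242  -1.15228541]
```

View pics/s8.png

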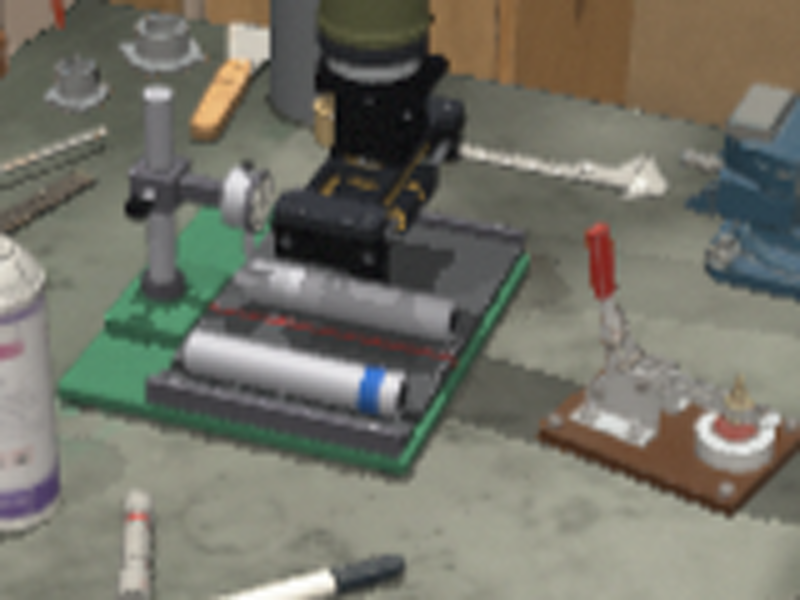

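View pics/t8.png

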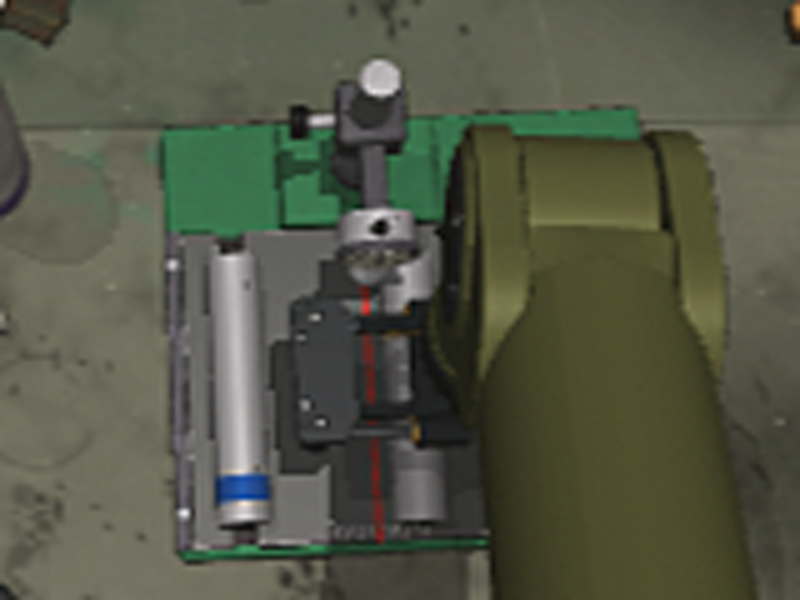

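The shaft is still parallel and about 22.5 mm short of the line. Continuing slowly under the foot.

Request:
servo_tool([
  [[-0.1, 1.5, 0], [0, 0, 0]],
  [[-0.1, 1.5, 0], [0, 0, 0]],
  [[-0.1, 1.5, 0], [0, 0, 0]],
  [[-0.1, 1.5, 0], [0, 0, 0]],
  [[-0.1, 1.5, 0], [0, 0, 0]],
  [[-0.1, 1.5, 0], [0, 0, 0]],
  [[-0.1, 1.5, 0], [0, 0, 0]],
  [[-0.1, 1.5, 0], [0, 0, 0]],
  [[0, 1, 0], [0, 0, 0]],
  [[0, 1, 0], [0, 0, 0]],
])

```text
clock: 16.05
tcp_pos: [0.5696, 0.0378, 0.0576]
tool_rot: [-3.141, -0.0, -3.085]
contact_force: [-1.7, -2.2, 0.8]
gripper_width: 0.0001
```

Request:
servo_tool([
  [[-0.1, 1, 0], [0, 0, 0]],
  [[-0.1, 1, 0], [0, 0, 0]],
  [[0, 1, 0], [0, 0, 0]],
  [[-0.1, 1, 0], [0, 0, 0]],
  [[0, 0.5, 0], [0, 0, 0]],
  [[0, 0.5, 0], [0, 0, 0]],
  [[0, 0, 0], [0, 0, 0]],
  [[0, 0, 0], [0, 0, 0]],
])

```text
clock: 16.85
tcp_pos: [0.5694, 0.0432, 0.0576]
tool_rot: [3.141, 0.0, -3.084]
contact_force: [-0.5, -2.5, 0.4]
gripper_width: 0.0001
```

Run:
```python
from bench import ctrl, eyes
from h import *
d=eyes.capture("side"); zoom(d,220,140,380,260,5,"pics/s9.png"); print(fitshaft(pts(d),.04,.11,.5,.6))
d=eyes.capture("top"); P=pts(d);  print(fitshaft(P,.04,.10,.5,.62)); zoom(d,235,135,395,255,5,"pics/t9.png")
s=ctrl.observe();print(s["tcp_pos"],s["contact_force"])
```

```text
(array([ 0.06912749, -0.03768399,  0.04029171]), 197, np.float64(0.002851915683063819), np.float64(0.5003121649244544), np.float64(0.5997679703417292))
(array([ 0.06537574, -0.05064937,  0.04391392]), 222, np.float64(0.0012163352718895979), np.float64(0.5009640443863281), np.float64(0.6199920454649437))
[0.56932643 0.04317605 0.05755999] [-0.83328321 -1.94381703  0.65394123]
```

View pics/s9.png

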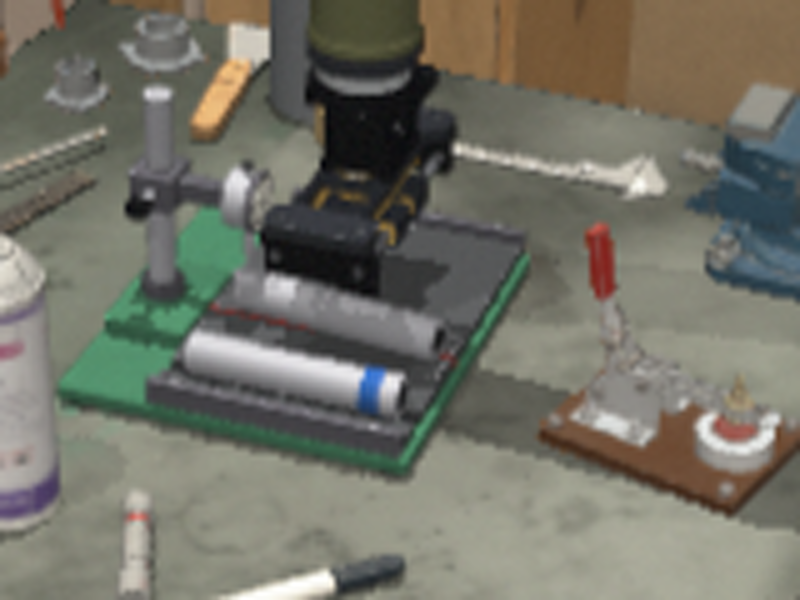

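View pics/t9.png

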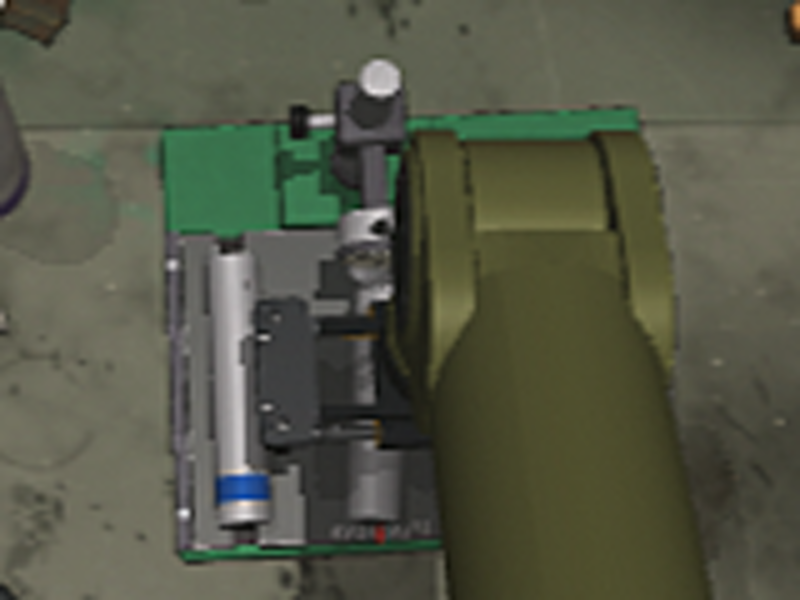

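The foot's bevel held back the far end and yawed the shaft by about −0.1 rad. The near end is about 4 mm past the line and the far end about 11 mm short. I'll back off, tilt the tool so the fingertip reaches forward under the dial, and push near the far end. First I'll check the joint room.

Run:
```python
from bench import ctrl
print(ctrl.observe()["joint_positions"].round(3))
```

```text
[-0.44   0.331  0.37   1.863 -0.143  0.973  1.62 ]
```

Request:
servo_tool([
  [[0, -2, 0], [0, 0, 0]],
  [[0, -5, 0], [0, 0, 0]],
  [[0, -6, 0], [0, 0, 0]],
  [[0, -6, 0], [0, 0, 0]],
  [[0, 0, 10], [0, 0, 0]],
  [[0, 0, 10], [0, 0, 0]],
  [[0, 0, 0], [0, 0, 0]],
  [[0, 0, 0], [0, 0, 0]],
])

```text
clock: 17.75
tcp_pos: [0.5698, 0.0245, 0.0783]
tool_rot: [3.141, 0.001, -3.084]
contact_force: [-0.5, 0.7, 0.2]
gripper_width: 0.0004
```

Run:
```python
from bench import ctrl, eyes
from h import *
d=eyes.capture("side"); zoom(d,240,170,340,245,8,"pics/s10.png")
d=eyes.capture("top"); P=pts(d);  print(fitshaft(P,.04,.10,.5,.62)); zoom(d,255,145,355,245,6,"pics/t10.png")
s=ctrl.observe();print(s["tcp_pos"],s["contact_force"])
```

```text
(array([ 0.06581766, -0.04288459,  0.04374561]), 334, np.float64(0.0013333772738913958), np.float64(0.5010724414478643), np.float64(0.6196091212301762))
[0.56917265 0.02435168 0.07753552] [ 0.85169848  0.2269533  -0.91806632]
```

View pics/s10.png

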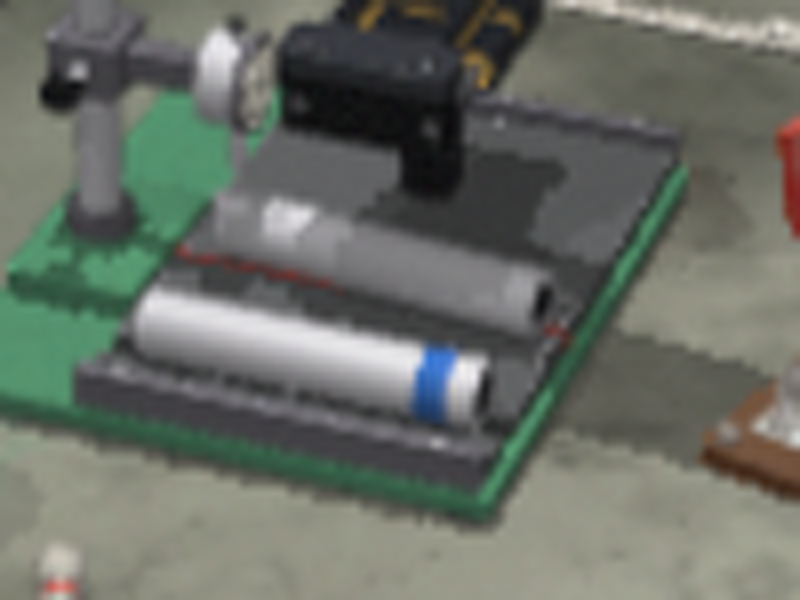

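View pics/t10.png

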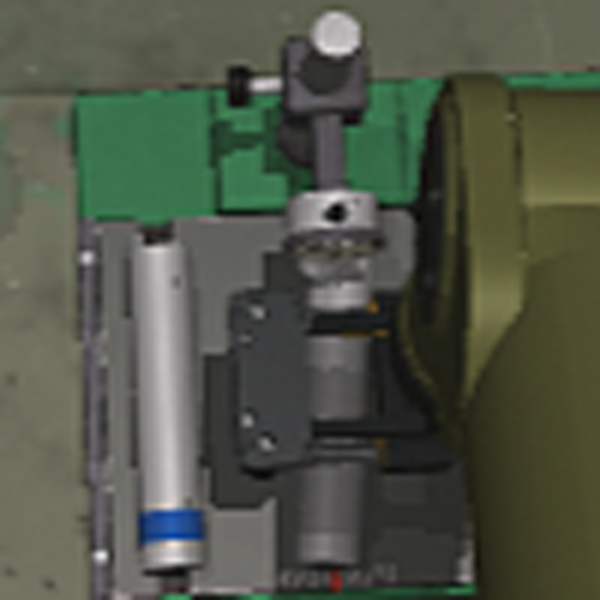

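Request:
servo_tool([
  [[0, 0, 0], [0.0055, -0.1, 0]],
  [[0, 0, 0], [0.0055, -0.1, 0]],
  [[0, 0, 0], [0.0055, -0.1, 0]],
  [[5, 0, 0], [0.0055, -0.1, 0]],
  [[8, 0, 0], [0.0055, -0.1, 0]],
  [[8, 0, 0], [0.0055, -0.1, 0]],
  [[8, 0, 0], [0, 0, 0]],
  [[5, 0, 0], [0, 0, 0]],
  [[0, 0, 0], [0, 0, 0]],
  [[0, 0, 0], [0, 0, 0]],
])

```text
clock: 18.85
tcp_pos: [0.6038, 0.024, 0.0779]
tool_rot: [-3.14, 0.601, -3.084]
contact_force: [-0.7, 0.8, -0.6]
gripper_width: 0.0004
```

Run:
```python
from bench import ctrl, eyes
from h import *
d=eyes.capture("side"); zoom(d,220,140,380,260,5,"pics/s11.png")
s=ctrl.observe();print(s["tcp_pos"],s["contact_force"],s["joint_positions"].round(2))
```

```text
[0.60359799 0.02401191 0.07775701] [ 0.31204258 -0.12524271 -0.94005968] [-0.47  0.07  0.39  2.27 -0.01  0.21  1.54]
```

View pics/s11.png

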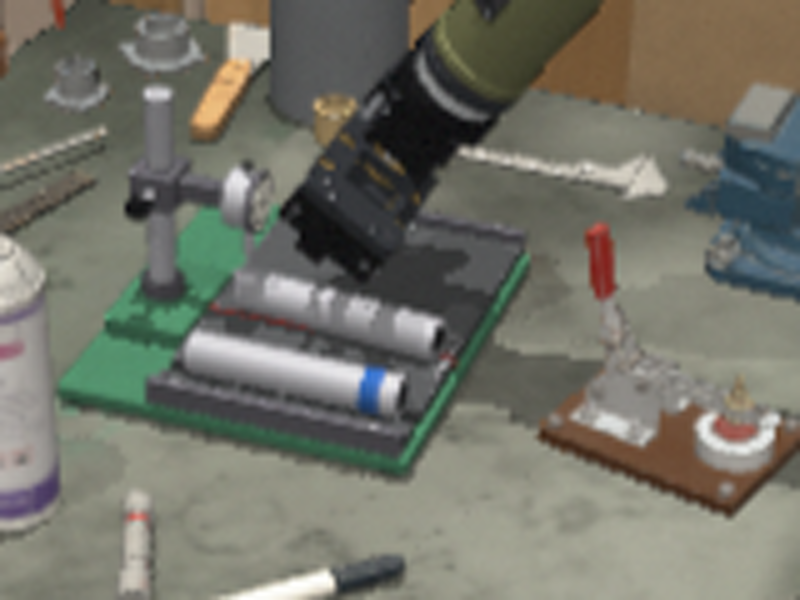

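The tool is tilted with the finger behind the shaft and clear of the dial. Joints 6 and 4 are getting near their limits but are still in range. Descending.

Request:
servo_tool([
  [[0.5, 0, -6], [0, 0, 0]],
  [[0.5, 0, -6], [0, 0, 0]],
  [[1, 0, -5], [0, 0, 0]],
  [[0, 0, -3], [0, 0, 0]],
  [[0, 0, 0], [0, 0, 0]],
  [[0, 0, 0], [0, 0, 0]],
])

```text
clock: 19.5
tcp_pos: [0.6053, 0.0239, 0.0574]
tool_rot: [-3.14, 0.601, -3.084]
contact_force: [-0.3, 0.1, 0.2]
gripper_width: 0.0009
```

Run:
```python
from bench import ctrl, eyes
from h import *
d=eyes.capture("side"); zoom(d,220,140,380,260,5,"pics/s12.png")
d=eyes.capture("top"); P=pts(d);  print(fitshaft(P,.04,.10,.5,.62)); zoom(d,255,145,355,245,6,"pics/t12.png")
s=ctrl.observe();print(s["tcp_pos"],s["tool_rot"],s["contact_force"],s["joint_positions"].round(2))
```

```text
(array([ 0.06582123, -0.04713255,  0.04363376]), 307, np.float64(0.0011631219180534245), np.float64(0.5010784550558748), np.float64(0.6196549447510712))
[0.60552052 0.02397314 0.05783885] [-3.14013226  0.60141985 -3.0839993 ] [-0.39422664 -0.37475019 -0.33921304] [-0.44  0.11  0.35  2.27 -0.09  0.16  1.62]
```

View pics/s12.png

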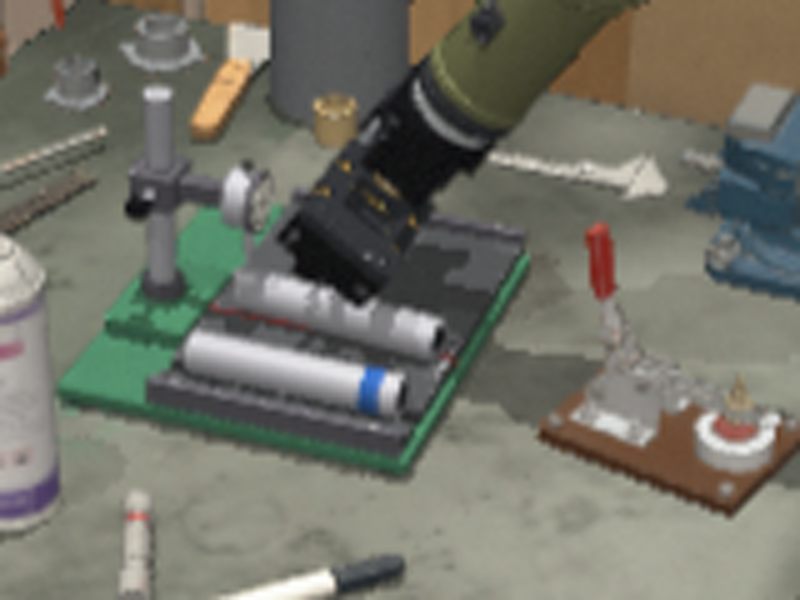

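View pics/t12.png

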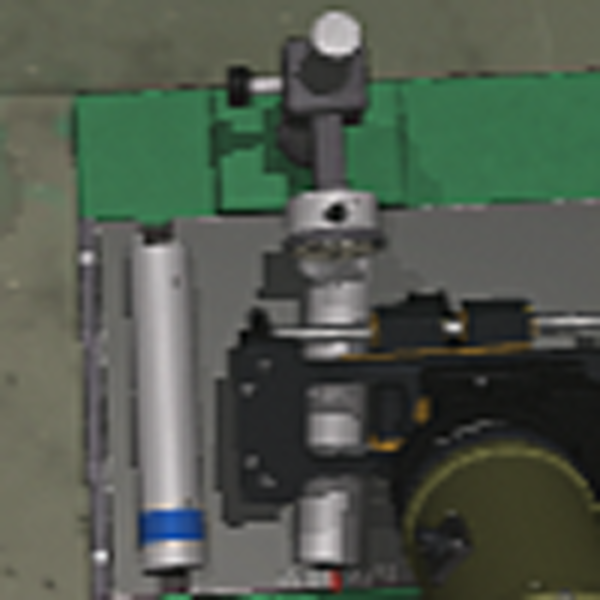

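The shaft's yaw is unchanged and the finger sits right of its far half, with the dial clear by about 25 mm. Pushing.

Request:
servo_tool([
  [[0, 4, 0], [0, 0, 0]],
  [[-0.2, 4, 0], [0, 0, 0]],
  [[-0.2, 4, 0], [0, 0, 0]],
  [[-0.1, 2, 0], [0, 0, 0]],
  [[0, 1, 0], [0, 0, 0]],
  [[-0.1, 1, 0], [0, 0, 0]],
  [[0, 1, 0], [0, 0, 0]],
  [[-0.1, 1, 0], [0, 0, 0]],
  [[0, 1, 0], [0, 0, 0]],
  [[0, 1, 0], [0, 0, 0]],
])

```text
clock: 20.6
tcp_pos: [0.605, 0.0435, 0.0579]
tool_rot: [-3.14, 0.602, -3.085]
contact_force: [0.8, -2.6, 0.8]
gripper_width: 0.0003
```

```bash
cat > look.py <<'E'
import sys
from bench import ctrl, eyes
from h import *
n=sys.argv[1]
d=eyes.capture("side"); zoom(d,220,140,380,260,5,f"pics/s{n}.png")
d=eyes.capture("top"); P=pts(d);  p,c,e,_,_=fitshaft(P,.04,.10,.5,.62); zoom(d,255,145,355,245,6,f"pics/t{n}.png")
print(p.round(4),c,e.round(4))
for x in (.5,.57,.635): print(x,"off line mm",round(1000*(p[0]+p[1]*(x-.57)-.06896-.0555*(x-.57)),1))
s=ctrl.observe();print(s["clock"],s["tcp_pos"].round(4),s["contact_force"].round(1),s["joint_positions"].round(2))
E
python3 look.py 13
```

```text
[ 0.067  -0.0279  0.0441] 205 0.0012
0.5 off line mm 3.8
0.57 off line mm -2.0
0.635 off line mm -7.4
20.7 [0.6048 0.044  0.0578] [ 0.4 -0.7  0.9] [-0.56  0.12  0.43  2.27  0.02  0.16  1.46]
```

View pics/t13.png

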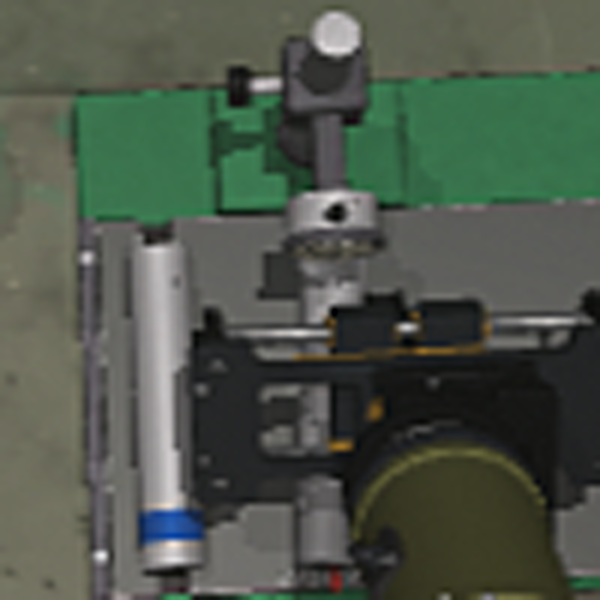

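It works: the far end's offset went from −11 to −7.4 mm while the near end stayed put. Continuing.

Request:
servo_tool([
  [[0, 1, 0], [0, 0, 0]],
  [[-0.1, 1, 0], [0, 0, 0]],
  [[0, 1, 0], [0, 0, 0]],
  [[-0.1, 1, 0], [0, 0, 0]],
  [[0, 0.5, 0], [0, 0, 0]],
  [[0, 0, 0], [0, 0, 0]],
])

```text
clock: 21.3
tcp_pos: [0.6043, 0.0488, 0.0575]
tool_rot: [-3.14, 0.601, -3.083]
contact_force: [0.1, -0.1, 0.1]
gripper_width: 0.0004
```

```bash
python3 look.py 14
```

```text
[ 0.0716 -0.038   0.0441] 200 0.0018
0.5 off line mm 9.2
0.57 off line mm 2.6
0.635 off line mm -3.4
21.4 [0.6043 0.0488 0.0575] [-0.6 -0.5  0.8] [-0.58  0.12  0.44  2.27  0.05  0.16  1.43]
```

View pics/t14.png

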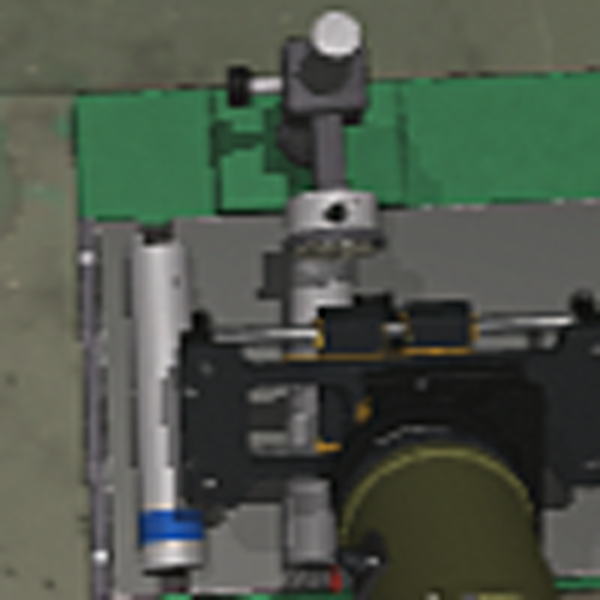

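View pics/s14.png

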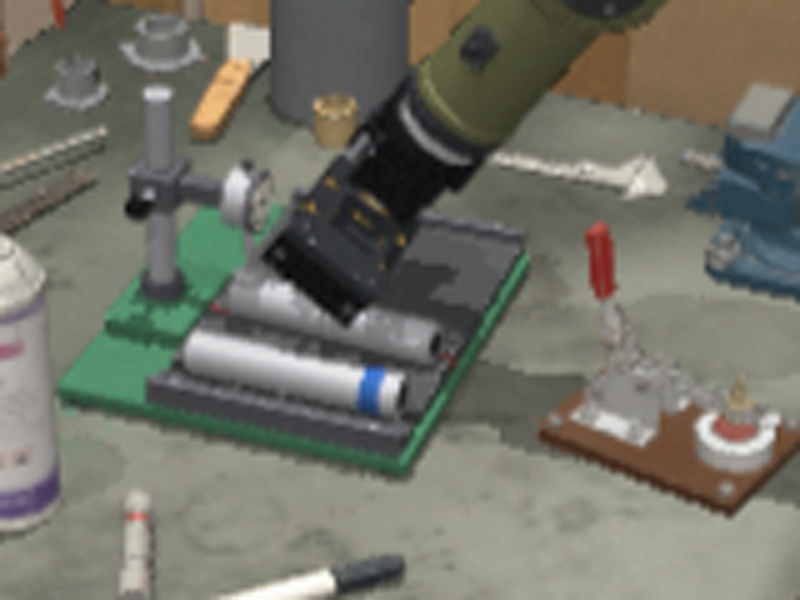

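The shaft rolled in, but it's still skewed. The far end is −3.4 mm (under the foot) and the near end +9 mm. A rolling shaft won't turn under a free push, but it does turn about the foot's bevel when it's blocked there.

So I'll roll it just past the foot and then push it back from the left. The bevel should hold the far end and swing the near end right, undoing the skew.

Request:
servo_tool([
  [[-0.1, 1.5, 0], [0, 0, 0]],
  [[-0.1, 2, 0], [0, 0, 0]],
  [[-0.1, 2, 0], [0, 0, 0]],
  [[-0.1, 2, 0], [0, 0, 0]],
  [[-0.1, 2, 0], [0, 0, 0]],
  [[-0.1, 2, 0], [0, 0, 0]],
  [[-0.1, 1.5, 0], [0, 0, 0]],
  [[-0.1, 1, 0], [0, 0, 0]],
  [[0, 1, 0], [0, 0, 0]],
  [[0, 0, 0], [0, 0, 0]],
])

```text
clock: 22.4
tcp_pos: [0.6035, 0.064, 0.0575]
tool_rot: [-3.14, 0.601, -3.083]
contact_force: [0.1, 0.2, -0.0]
gripper_width: 0.0006
```

```bash
sed -i 's/,.04,.10,.5,.62/,.05,.125,.495,.62/' look.py; python3 look.py 15
```

```text
[ 0.0866 -0.0423  0.0445] 206 0.0023
0.5 off line mm 24.5
0.57 off line mm 17.6
0.635 off line mm 11.3
22.5 [0.6035 0.0638 0.0575] [-0.1 -0.3 -0.1] [-0.67  0.12  0.5   2.27  0.12  0.17  1.32]
```

View pics/t15.png

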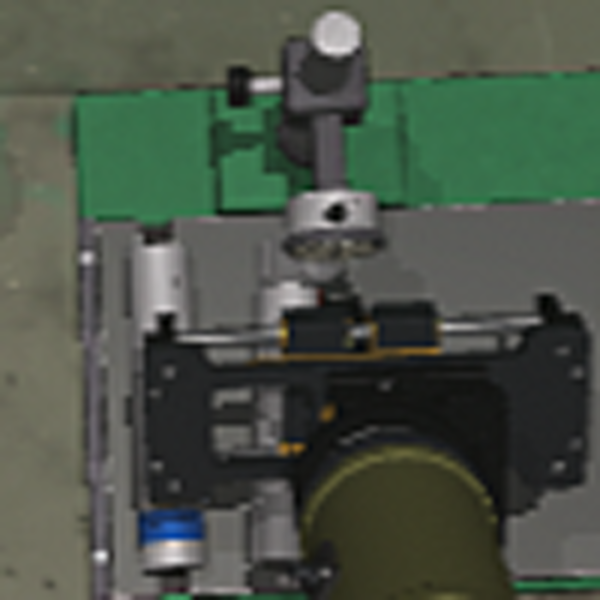

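View pics/s15.png

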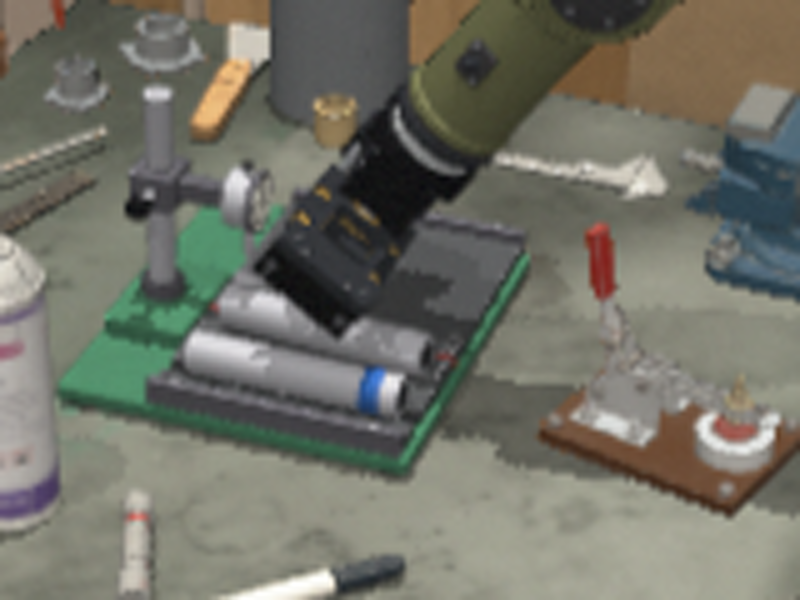

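The shaft is just left of the foot (far end +11, near end +24 mm). I'll go over to the gap on its left, about 27 mm wide, and come down beside its middle.

Request:
servo_tool([
  [[0, -4, 0], [0, 0, 0]],
  [[-5, -4, 3], [0, 0, 0]],
  [[-10, 0, 10], [0, 0, 0]],
  [[-12, 0, 15], [0, 0, 0]],
  [[-11, 0, 15], [0, 0, 0]],
  [[0, 15, 0], [0, 0, 0]],
  [[0, 20, 0], [0, 0, 0]],
  [[0, 17, 0], [0, 0, 0]],
  [[0, 6.5, 0], [0, 0, 0]],
  [[0, 0, 0], [0, 0, 0]],
])

```text
clock: 23.5
tcp_pos: [0.5654, 0.1144, 0.1006]
tool_rot: [-3.14, 0.601, -3.083]
contact_force: [-1.2, 0.1, 0.7]
gripper_width: 0.0005
```

```bash
python3 look.py 16
```

```text
[ 0.0882 -0.0197  0.0435] 124 0.0012
0.5 off line mm 24.5
0.57 off line mm 19.3
0.635 off line mm 14.4
23.6 [0.5654 0.1129 0.1004] [ 0.2 -1.4 -0.2] [-0.78 -0.04  0.44  2.31  0.56  0.34  0.81]
```

View pics/t16.png

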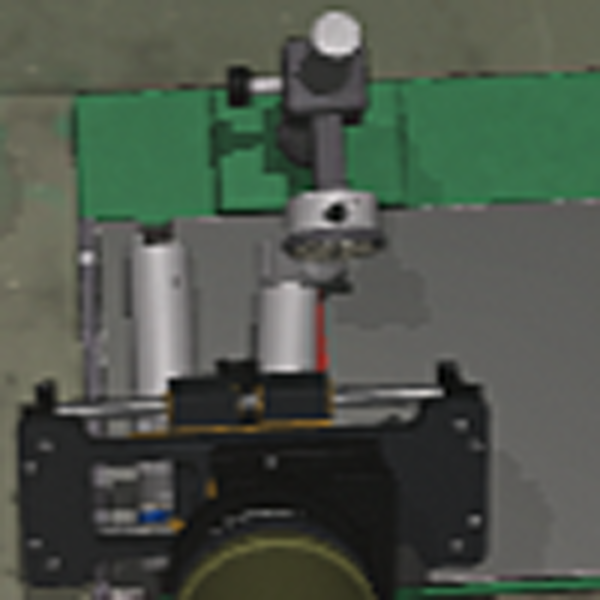

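View pics/s16.png

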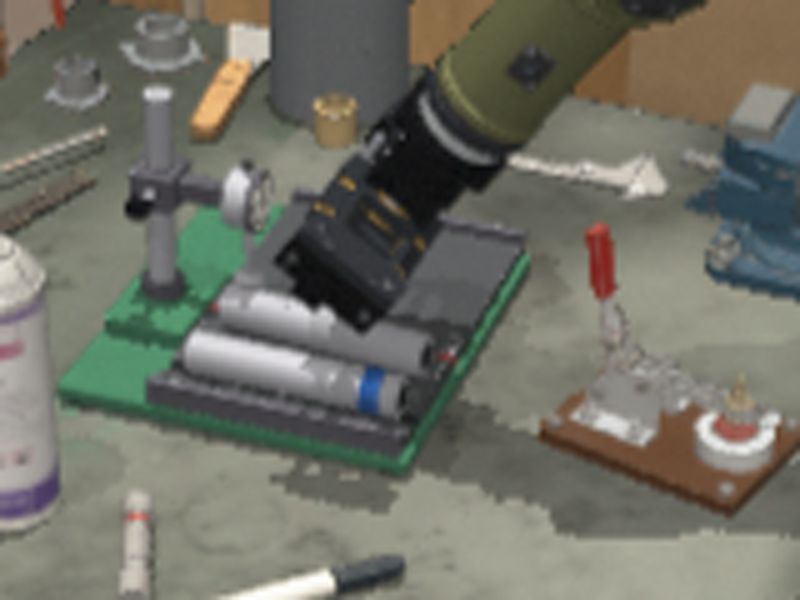

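Request:
servo_tool([
  [[0, 2, -8], [0, 0, 0]],
  [[0, 0, -10], [0, 0, 0]],
  [[0, 0, -5], [0, 0, 0]],
  [[0, 0, -5], [0, 0, 0]],
  [[0, 0, 0], [0, 0, 0]],
  [[0, 0, 0], [0, 0, 0]],
])

```text
clock: 24.2
tcp_pos: [0.5656, 0.1159, 0.0724]
tool_rot: [-3.14, 0.601, -3.084]
contact_force: [1.1, -0.1, -0.1]
gripper_width: 0.0003
```

Request:
servo_tool([
  [[0, 0, -4], [0, 0, 0]],
  [[0, 0, -4], [0, 0, 0]],
  [[0, 0, -4], [0, 0, 0]],
  [[0, 0, -3], [0, 0, 0]],
  [[0, 0, 0], [0, 0, 0]],
])

```text
clock: 24.7
tcp_pos: [0.5652, 0.1158, 0.0569]
tool_rot: [-3.139, 0.6, -3.083]
contact_force: [0.4, -0.8, 0.5]
gripper_width: 0.0006
```

```bash
python3 look.py 17
```

```text
[ 0.0988 -0.3307  0.0442] 181 0.003
0.5 off line mm 56.9
0.57 off line mm 29.8
0.635 off line mm 4.7
24.8 [0.5656 0.116  0.0575] [ 0.1  0.2 -0.3] [-0.78  0.06  0.44  2.33  0.67  0.22  0.67]
```

View pics/t17.png

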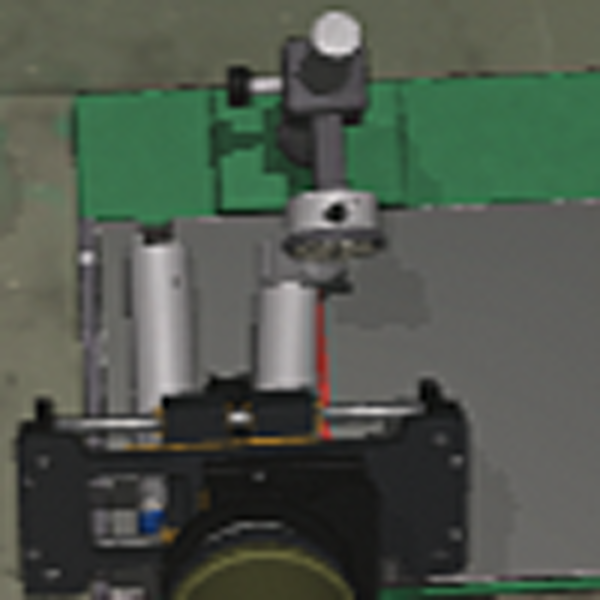

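View pics/s17.png

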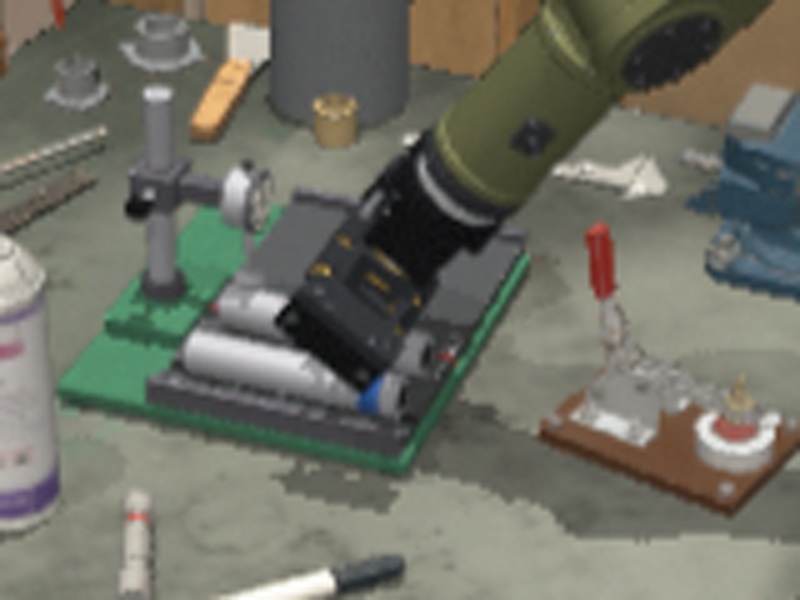

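The finger sits cleanly in the gap, with no force. Pushing right at the middle.

Request:
servo_tool([
  [[0.1, -3, 0], [0, 0, 0]],
  [[0.1, -2, 0], [0, 0, 0]],
  [[0.1, -1, 0], [0, 0, 0]],
  [[0.1, -1, 0], [0, 0, 0]],
  [[0, -1, 0], [0, 0, 0]],
  [[0.1, -1, 0], [0, 0, 0]],
  [[0, -1, 0], [0, 0, 0]],
  [[0.1, -1, 0], [0, 0, 0]],
  [[0, -1, 0], [0, 0, 0]],
  [[0, 0, 0], [0, 0, 0]],
])

```text
clock: 25.8
tcp_pos: [0.5663, 0.1039, 0.0577]
tool_rot: [-3.14, 0.601, -3.084]
contact_force: [0.3, 1.5, 0.1]
gripper_width: 0.0005
```

```bash
cat > look2.py <<'E'
import sys
from bench import ctrl, eyes
from h import *
n=sys.argv[1]; xl=float(sys.argv[2]); xh=float(sys.argv[3])
d=eyes.capture("side"); zoom(d,220,140,380,260,5,f"pics/s{n}.png")
d=eyes.capture("top"); P=pts(d);  zoom(d,255,145,355,245,6,f"pics/t{n}.png")
P=P.copy(); 
p,c,e,_,_=fitshaft(P,.045,.115,xl,xh)
print(p.round(4),c,e.round(4))
for x in (.5,.57,.637): print(x,"off line mm",round(1000*(p[0]+p[1]*(x-.57)-.06896-.0555*(x-.57)),1))
s=ctrl.observe();print(s["clock"],s["tcp_pos"].round(4),s["contact_force"].round(1))
E
python3 look2.py 18 .585 .625
```

```text
[0.079  0.0603 0.0435] 149 0.0014
0.5 off line mm 9.7
0.57 off line mm 10.0
0.637 off line mm 10.4
25.9 [0.5663 0.104  0.0577] [-0.8  0.6  1. ]
```

View pics/t18.png

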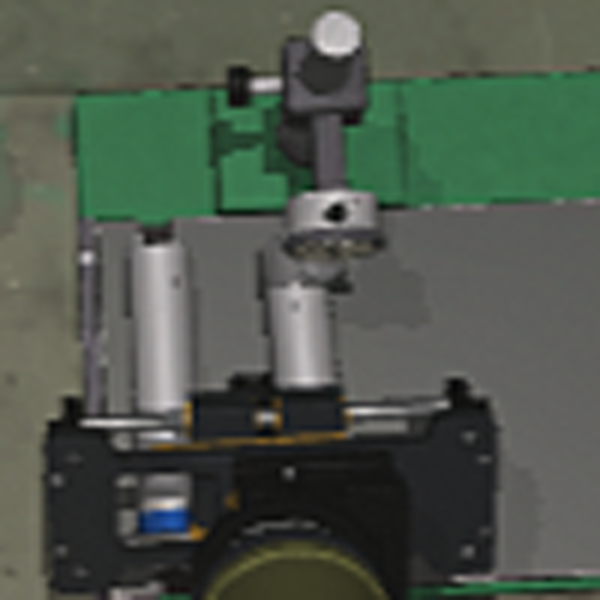

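View pics/s18.png

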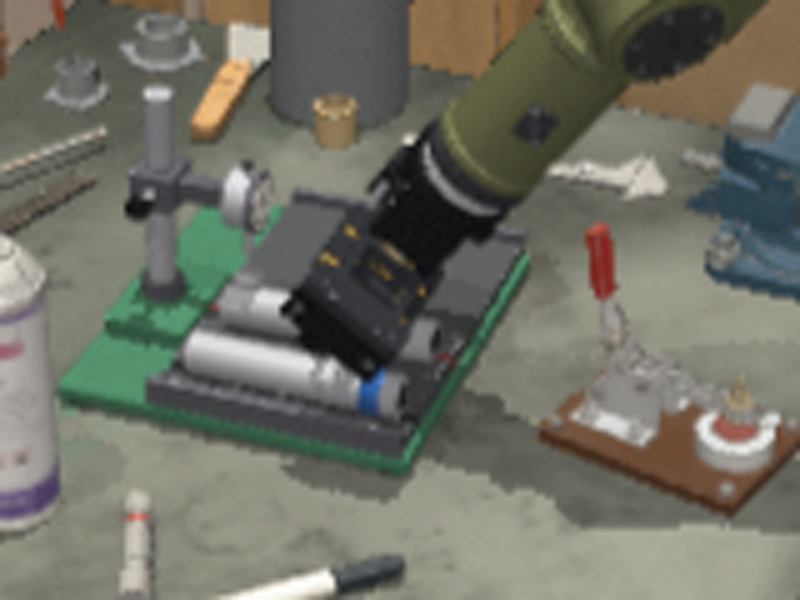

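The shaft is now parallel at +10 mm, just outside the foot (offsets 9.7, 10.0 and 10.4). I'll slide the finger along to the far end, with a slight yaw so that its far edge leads, and push it in from there.

Request:
servo_tool([
  [[0, 3, 0], [0, 0, 0]],
  [[2, 4, 0], [0, 0, -0.02]],
  [[8, 1, 0], [0, 0, -0.02]],
  [[10, 1, 0], [0, 0, 0]],
  [[10, 1, 0], [0, 0, 0]],
  [[8, 0, 0], [0, 0, 0]],
  [[3, 0, 0], [0, 0, 0]],
  [[0, 0, 0], [0, 0, 0]],
  [[0, 0, 0], [0, 0, 0]],
])

```text
clock: 26.8
tcp_pos: [0.6069, 0.1136, 0.0572]
tool_rot: [-3.139, 0.6, -3.124]
contact_force: [0.5, -0.3, 0.4]
gripper_width: 0.0006
```

```bash
python3 look2.py 19 .497 .56
```

```text
h.py:23: RuntimeWarning: Mean of empty slice.
  s=least_squares(r,[q[:,1].mean(),0,0.043],loss="soft_l1",f_scale=0.002)
  ret = ret.dtype.type(ret / rcount)
Traceback (most recent call last):
  File "look2.py", line 8, in <module>
    p,c,e,_,_=fitshaft(P,.045,.115,xl,xh)
              ~~~~~~~~^^^^^^^^^^^^^^^^^^^
  File "h.py", line 23, in fitshaft
    s=least_squares(r,[q[:,1].mean(),0,0.043],loss="soft_l1",f_scale=0.002)
ValueError: Initial guess is outside of provided bounds
```

View pics/t19.png

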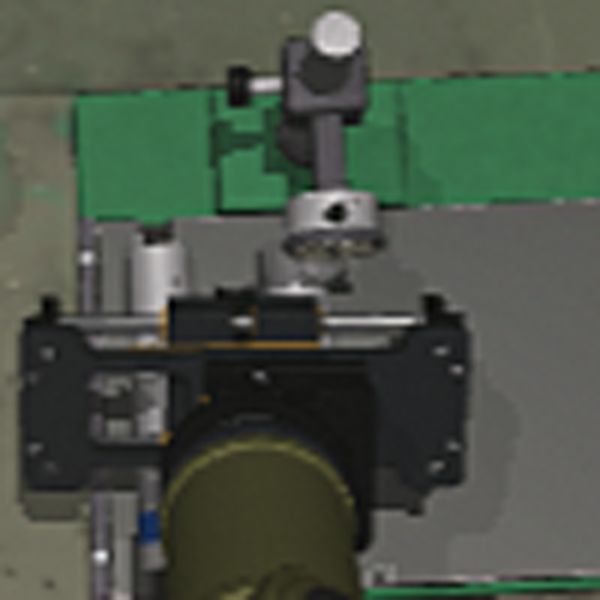

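View pics/s19.png

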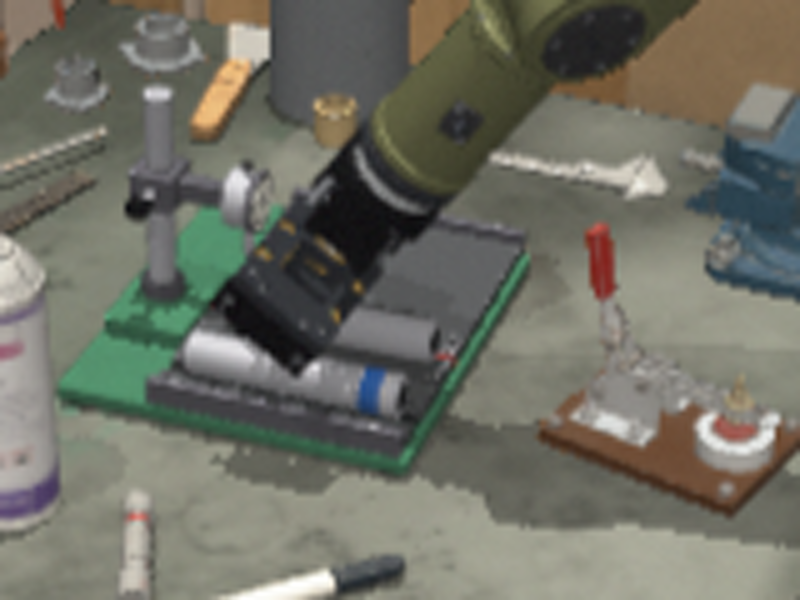

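Request:
servo_tool([
  [[0, -3, 0], [0, 0, 0]],
  [[0.1, -3, 0], [0, 0, 0]],
  [[0.1, -2, 0], [0, 0, 0]],
  [[0.1, -1, 0], [0, 0, 0]],
  [[0, -1, 0], [0, 0, 0]],
  [[0.1, -1, 0], [0, 0, 0]],
  [[0, -1, 0], [0, 0, 0]],
  [[0.1, -1, 0], [0, 0, 0]],
  [[0, -1, 0], [0, 0, 0]],
  [[0.1, -1, 0], [0, 0, 0]],
])

```text
clock: 27.9
tcp_pos: [0.6078, 0.0989, 0.0575]
tool_rot: [-3.14, 0.601, -3.124]
contact_force: [-0.4, 1.6, 0.5]
gripper_width: 0.0004
```

```bash
cat > look3.py <<'E'
import sys
from bench import ctrl, eyes
from h import *
n=sys.argv[1]
d=eyes.capture("side"); zoom(d,240,170,340,245,8,f"pics/s{n}.png"); Ps=pts(d); print("side",[a if np.isscalar(a) else a.round(4) for a in fitshaft(Ps,.045,.115,.5,.56)][:3])
d=eyes.capture("top"); P=pts(d);  zoom(d,255,145,355,245,6,f"pics/t{n}.png")
try: print("topfar",[a if np.isscalar(a) else a.round(4) for a in fitshaft(P,.045,.11,.617,.64)][:3])
except Exception as e: print(e)
s=ctrl.observe();print(s["clock"],s["tcp_pos"].round(4),s["contact_force"].round(1))
E
python3 look3.py 20
```

```text
side [array([0.0722, 0.0197, 0.0405]), 119, np.float64(0.002418189551451206)]
topfar [array([ 0.1035, -0.5053,  0.0468]), 65, np.float64(0.0031403890826238647)]
28.0 [0.6078 0.0987 0.0575] [-0.3  0.5  0.3]
```

View pics/t20.png

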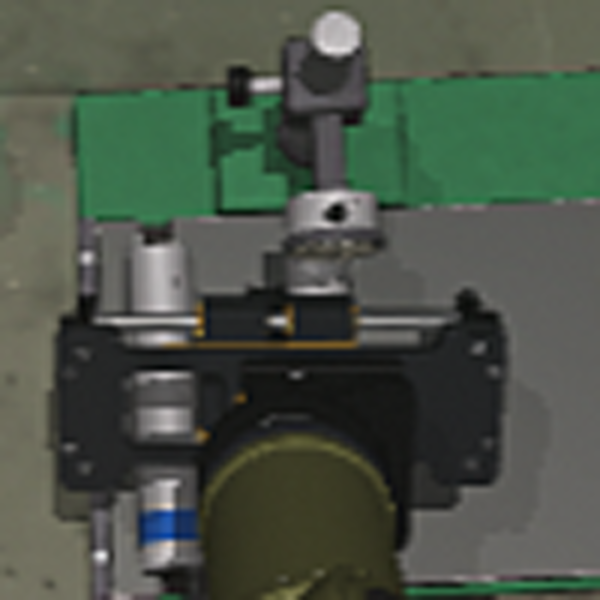

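View pics/s20.png

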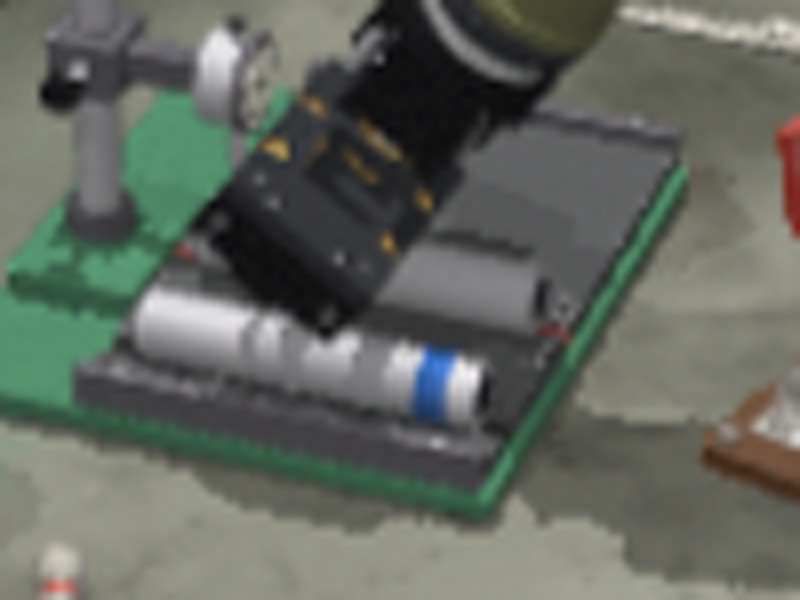

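The far end is nearly in (about +4 mm) and the near end is close to the line. I'll withdraw to the left and measure properly.

Request:
servo_tool([
  [[0, 4, 0], [0, 0, 0]],
  [[0, 6, 3], [0, 0, 0]],
  [[-3, 2, 15], [0, 0, 0]],
  [[-5, 0, 20], [0, 0, 0]],
  [[-20, 20, 10], [0, 0, 0]],
  [[-30, 30, 0], [0, 0, 0]],
  [[-30, 30, 0], [0, 0, 0]],
  [[0, 30, 0], [0, 0, 0]],
  [[0, 0, 0], [0, 0, 0]],
])

```text
clock: 28.9
tcp_pos: [0.519, 0.227, 0.1068]
tool_rot: [3.14, 0.603, -3.117]
contact_force: [1.0, -0.1, -0.3]
gripper_width: 0.0005
```

```bash
python3 look2.py 21 .497 .62
```

```text
[0.0695 0.0591 0.0437] 467 0.0013
0.5 off line mm 0.3
0.57 off line mm 0.6
0.637 off line mm 0.8
29.0 [0.5197 0.2218 0.1057] [-0.7 -0.8 -0.7]
```

View pics/t21.png

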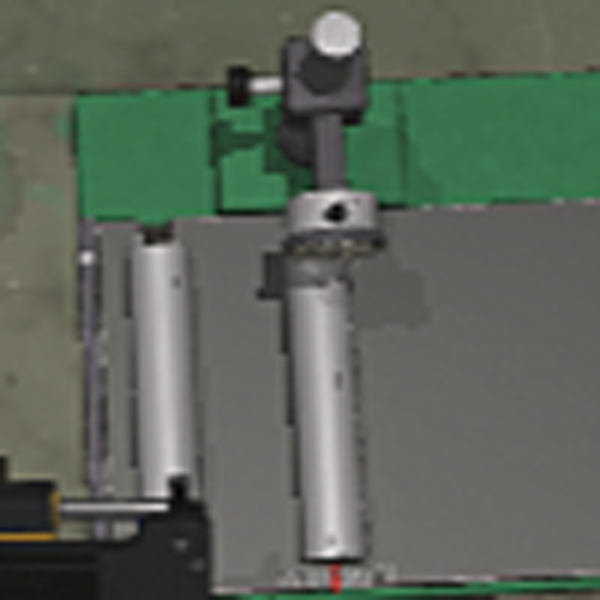

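View pics/s21.png

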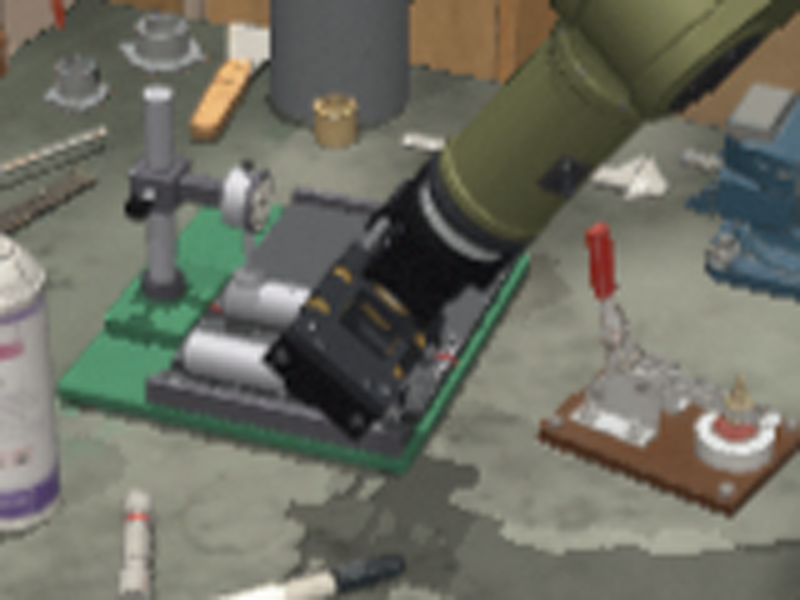

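Excellent: the shaft is within 0.3–0.8 mm of the line and parallel to it (0.059 against 0.0555). It rests under the foot. I'll take the hand well clear and do a last check.

Request:
servo_tool([
  [[-5, 10, 20], [0, 0, 0]],
  [[-10, 20, 30], [0, 0, 0]],
  [[-10, 20, 30], [0, 0, 0]],
  [[-10, 30, 30], [0, 0, 0]],
  [[-10, 30, 20], [0, 0, 0]],
  [[0, 30, 0], [0, 0, 0]],
  [[0, 20, 0], [0, 0, 0]],
  [[0, 0, 0], [0, 0, 0]],
  [[0, 0, 0], [0, 0, 0]],
  [[0, 0, 0], [0, 0, 0]],
])

```text
clock: 30.0
tcp_pos: [0.4756, 0.3786, 0.235]
tool_rot: [-3.138, 0.6, -3.126]
contact_force: [0.2, -1.1, -0.5]
gripper_width: 0.0001
```

```bash
python3 look2.py 22 .497 .62
python3 - <<'E'
from bench import eyes
from h import *
d=eyes.capture("top"); print(fitshaft(pts(d),.11,.18,.5,.64)); cv2.imwrite("pics/full22.png",d["frame"])
E
```

```text
[0.0695 0.058  0.0437] 466 0.0013
0.5 off line mm 0.4
0.57 off line mm 0.6
0.637 off line mm 0.7
30.1 [0.4754 0.3792 0.2354] [-0.2  0.5  0.4]
(array([0.1436696 , 0.05155918, 0.04179438]), 550, np.float64(0.001825836048184317), np.float64(0.5009413191889088), np.float64(0.6398167715983263))
```

View pics/full22.png

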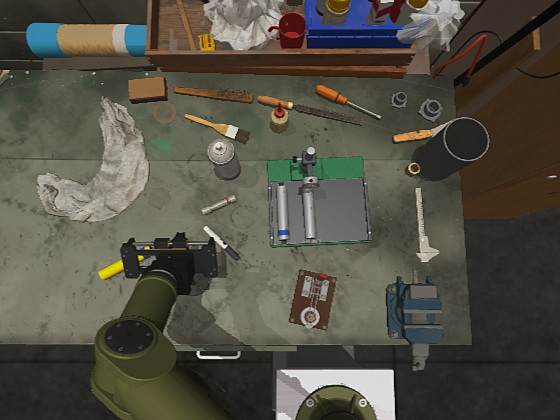

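View pics/s22.png

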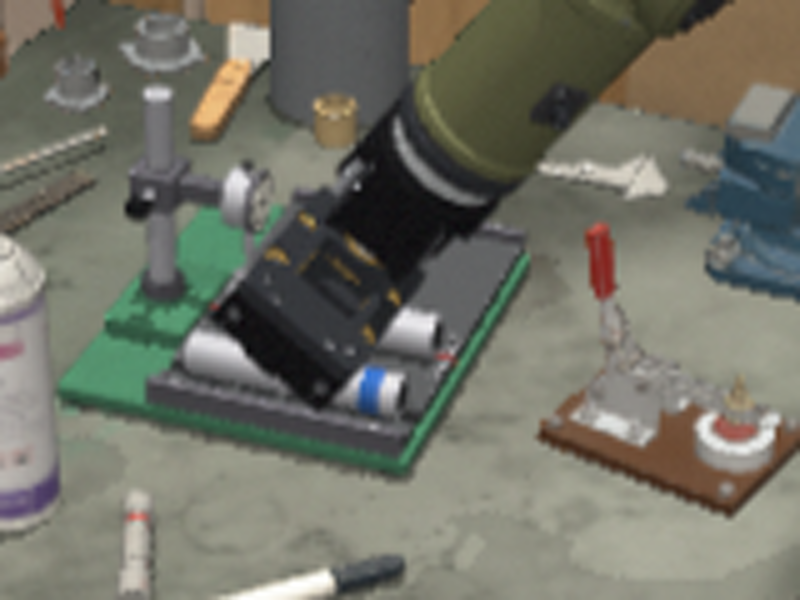

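The full top view shows the banded shaft in the groove (px 283,212) and the plain one on the line under the foot (px 309,212). The hand is well clear and the tools haven't moved. Handing in.

```bash
python3 -c "
from bench import ctrl
print(ctrl.sign_off())"
```

```text
the job is handed in; nothing more can be done
None
```

I rolled the checked shaft left into the rest groove, then rolled the plain shaft onto the red line under the gauge foot. I handed the job in at about 30 s, with the hand well clear.

**Last checks (top camera):**
- **Plain shaft:** its axis is 0.4 to 0.7 mm left of the line along its length, with slope 0.058 against the line's 0.0555. That is within the roughly 2 mm camera calibration.
- **Checked shaft:** it lies in the groove at y = 0.144, parallel to the line and about 2 mm lower than before.
- **Surroundings:** the tools and the yellow look-alike look unmoved. The forces I read at the end of each move stayed below about 3 N.

**What went wrong on the way:** on the first pass the foot's bevel held the shaft's far end and skewed it by about 0.1 rad. To fix that I rolled it just past the foot on the left, straightened it by pushing back against the bevel, and pushed it under the foot from the left. So its last few millimetres were to the right, not to the left as asked.

**Not checked directly:** I judged that the foot is riding on the shaft from the shaft's position; I did not read the dial needle or the plunger lift. The hand also hid part of both shafts from the side camera in the final picture, so the final positions rest on the top view alone.

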